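# Put reagents away in a bolted double-door storage chest

## Task

Put the reagents on the right of the bench away in the yellow storage chest: open both of its top doors wide (the one with the flush bolt will not move until its bolt is drawn fully back), then stand every capped glass bottle upright on the floor of the compartment under the bolted door and every metal tin upright in the other compartment, setting the glass down without dropping it. Then close up: bolted door fully shut first, the door with the overlapping strip fully shut over it, and the bolt run fully home again. Leave the beaker, the flask and the grey box where they are.

Things in the scene. Friction and masses are not known exactly. Their poses are not given: they have to be found in the camera images.
- chest: Yellow steel chest fixed to the bench, 326 mm across (its y), 342 mm deep (its x), 164 mm high over its end rails. Origin under its centre, on the bench; x points away from the robot (turned up to 7 degrees), y left, z up. Inside: x -150 to 150 mm, y -155 to 155 mm, floor 8 mm up. The end rails cover |x| 151 to 171 mm and stand 8 mm above the shut leaves, which lie between them.
- bottle_bay (a point): Centre of the floor (8 mm above the bench) of the compartment under the passive (bolted) leaf, at chest y = 80 mm: 300 mm long in chest x, chest y 4 to 155 mm. A middle wall 8 mm thick, its top 58 mm above the bench, parts it from the other compartment.
- tin_bay (a point): Centre of the floor (8 mm above the bench) of the compartment under the active leaf, at chest y = -80 mm: 300 mm long in chest x, chest y -155 to -4 mm. A leaf standing upright reaches 312 mm above the bench (its bar is outside).
- passive (a joint): Left leaf (chest +y, 294 x 156 x 14 mm, 0.5 kg), the passive one, hinged at its outer edge. 0 = shut flat, grows as it swings up and out, 1.57 = upright, stop at 1.7 rad. Stiff hinge (0.6 N m): stays where left; lifting takes about 9 N at the bar. Locked while the bolt is in the rail; cannot shut with the bolt sticking out, nor fully if the other leaf was shut first.
- active (a joint): Right leaf (chest -y), the active one: mirror image without a bolt, same size, stiff hinge and joint values (0 shut, 1.57 upright, stop 1.7 rad). A strip along its free edge (6 mm thick, its top 8 mm above the leaf) overlaps the passive leaf by 10 mm, so this leaf is opened before the passive one and shut after it. It may start ajar, up to 0.35 rad.
- passive_bar (a point): Middle of the dark steel grip bar on the passive leaf: round bar 12 mm thick, 90 mm long, along the chest's x axis, its centre line 42 mm above the leaf's outer face and 122 mm from the hinge edge (34 mm from the free edge).
- active_bar (a point): Middle of the same kind of grip bar on the active leaf: 12 mm thick, 90 mm long along the chest's x axis, centre line 42 mm above the leaf's outer face, 138 mm from the hinge edge (18 mm from the leaf edge, 30 mm from the edge of the strip).
- passive_hinge (a point): Point on the passive leaf's hinge axis level with its bar; the axis runs along the chest's x axis at chest y = 158 mm, z = 142 mm (the leaf's underside).
- active_hinge (a point): Point on the active leaf's hinge axis level with its bar; the axis runs along the chest's x axis at chest y = -158 mm, z = 142 mm.
- bolt (a joint): Flush bolt of the passive leaf: 0 = run home (tongue 18 mm into the end rail nearest the robot), 0.030 m = fully drawn back; it slides along the chest's x axis, drawn back = away from the robot. Friction about 2.5 N, stays where it is left.
- bolt_stud (a point): Centre of the top of the bolt's upright steel stud, a round knob 20 mm in diameter, standing 42 mm above the passive leaf's outer face (the knob's lowest 8 mm is a thinner neck). Chest x = -105 mm when home, -75 mm when drawn; chest y = 32 mm with the leaf shut; on a steel plate with a dark slot.
- bottle0: Amber glass reagent bottle with a black screw cap and a plain paper label: heavy-bottomed, body 66 mm in diameter to 72 mm up, sloping shoulder, cap 40 mm in diameter from 92 to 120 mm up; about 0.3 kg. Origin at the centre of its underside, z up. May be absent (None throughout).
- bottle1: Amber glass reagent bottle with a black screw cap and a plain paper label: heavy-bottomed, body 66 mm in diameter to 72 mm up, sloping shoulder, cap 40 mm in diameter from 92 to 120 mm up; about 0.3 kg. Origin at the centre of its underside, z up. May be absent (None throughout).
- bottle2: Amber glass reagent bottle with a black screw cap and a plain paper label: heavy-bottomed, body 66 mm in diameter to 72 mm up, sloping shoulder, cap 40 mm in diameter from 92 to 120 mm up; about 0.3 kg. Origin at the centre of its underside, z up. May be absent (None throughout).
- tin0: Plain metal tin, cylinder 60 mm in diameter and 75 mm tall, about 0.32 kg. Origin at the centre of its underside, z up. May be absent (None throughout).
- tin1: Plain metal tin, cylinder 60 mm in diameter and 75 mm tall, about 0.32 kg. Origin at the centre of its underside, z up. May be absent (None throughout).
- beaker: Bystander: open glass beaker, 84 mm across, 100 mm tall. Origin at the centre of its underside.
- flask: Bystander: conical glass flask, 90 mm across the foot, 125 mm tall. Origin at the centre of its underside.
- tip_box: Bystander: grey plastic box 85 x 120 x 55 mm. Origin at the centre of its underside.

How it is judged:
By the outcome, as a careful person would: the job done as asked, in the order asked, and still so for the second after the job is handed in, with the robot touching nothing.
Of bottle0, bottle1, bottle2 only 2 to 3 are there at a start; the rules pass over those that are not, and their reading is None.
Of tin0, tin1 only 1 to 2 are there at a start; the rules pass over those that are not, and their reading is None.
At some moment in a run one of bottle0, bottle1, bottle2, tin0, tin1 may be knocked a few centimetres aside while the robot is not near it.
It also fails if it takes over 210 s, if anything falls off the work surface, if the arm or the gripper's body presses on something with over 40 N, if the wrist force passes 120 N, or if a joint passes its speed limit or range.

## Robot

A 6-joint arm with a two-finger parallel gripper is mounted at the origin on the work surface. World frame = base frame: x ahead of the robot, y to its left, z up, the work surface at z = 0. Lengths are in m, angles in rad, forces in N, time in s.
With the tool pointing down it reaches from about 0.325 to 0.875 m from the base axis. Payload 4.4 kg.
Tool frame: the origin (TCP) lies midway between the tips of the shut fingers; the grasp point (between the pads) lies 19 mm behind it (r.tcp_to_grasp is the distance from the TCP to the grasp point, in m); z points along the fingers, y is the direction in which the jaws open and shut (so a half turn about z gives the same grasp; the last joint's range is limited). The gripper opens to 85 mm and grips with 20 to 120 N. Pads are 22 mm wide; open, the fingers measure 114 mm over their backs; the gripper's body (76 mm by 85 mm) begins 54 mm behind the grasp point. The pads swing forward as they close: fully open they stand 13 mm farther back than shut.
Start: joints at [1.018, 0.207, 1.542, -0, 1.393, -0.15], TCP at [0.225, 0.529, 0.231] pointing down, gripper open.
Joint ranges: [-2.73, 2.73], [-0.86, 2.22], [0.23, 2.46], [-1.11, 4.25], [0.08, 2.63], [-2.82, 2.82]. Speed limits (rad/s): [2.79, 2.79, 3.14, 3.14, 3.14, 3.14].

## Interface

Orientations are given as a unit quaternion [w, x, y, z].
In Python, from plant import observe, cams, r gives the robot as it stands.
- The arm moves only by the shell command python3 -m creep 'ROWS' [FORCE]. ROWS is text: rows parted by semicolons, each of 7 numbers parted by spaces: the finger opening in cm, from 0 to 8.54, then the shift along the tool's x, y, z in cm, then the turn, a rotation vector about the tool's x, y, z in degrees. In form: jaw tx ty tz ax ay az; .... A call has 1 to 10 rows; each row is the pose to reach, as a shift and turn from the pose measured when the call began, along the tool's axes at that moment; what a row does not reach only later rows make up. A row lasts 1/12 s, in which the tool goes at most 41.7 mm and 7.16 degrees, less where a joint would pass 70% of its speed; a pose out of reach is approached as far as the arm can. A call with a gripper value outside its range is refused whole. The fingers move at their own pace and stop on an object; FORCE is the grip in N (left out, the last holds). Time passes only in rows, so rows that repeat a pose let the fingers close. It gives the time, the measured TCP pose, the force and the opening at its end, in the units of the state.
- observe(): the state, without advancing time (a new reading comes with each control period).
- cams.camera(name): name is "scene" or "side" or "wrist"; returns a dict with "frame" (400x640x3 uint8, red, green, blue), "mtx" (3x3 intrinsics, pixels), "position" and "rotation" of the camera in the world. Camera axes: x right, y down, z forward; pixel columns grow to the right and rows downward; lengths in m; the calibration is good to about 2 mm. A picture is of the moment at which its call begins. There is no depth.
- r.finish_job(): hands the job in, once; it reports no verdict.
The state is a dict: "time_s": time; "joint_positions": joint angles; "joint_vel": joint speeds; "joint_torque": joint torques, N m; "position": TCP position; "tool_rot": TCP orientation; "ft_force": force on the tool from outside, world axes, zero at the start; "ft_torque": the same for the moment, N m; "width": finger opening in m.
Only numpy, scipy, OpenCV 4.12 (cv2) and the standard library are available. Lean on these libraries where they do the work, as an engineer would, in place of code of your own. Each camera call takes 0.05 s, during which the arm holds its last target. There are 200 camera calls.

## Working session

There is one attempt and no reset: what is moved stays moved. The work goes in short steps, Python scripts to look and compute and a shell command to move; the robot and the scene stay as the last step left them, time stands still between calls to the robot, and variables do not carry over. Pictures are saved under pics/ and viewed, about 12 in all and at most 16, crops included, and the job is handed in when it is done.

```bash
ls; mkdir -p pics; python3 - <<'E'
from plant import observe,cams,r
import cv2
s=observe();print(s)
for n in("scene","side"):
    c=cams.camera(n);cv2.imwrite(f"pics/{n}0.png",c["frame"][:,:,::-1]);print(n,c["mtx"],c["position"],c["rotation"])
E
```

```text
pics
{'time_s': 0.0, 'joint_positions': array([ 1.01750461e+00,  2.07437086e-01,  1.54300462e+00,  2.14912232e-05,
        1.39352137e+00, -1.50506354e-01]), 'joint_vel': array([-7.63593062e-04, -7.39441285e-04, -5.79320601e-04,  4.43540248e-04,
        1.07637990e-03,  8.48760073e-05]), 'joint_torque': array([-3.24499406e-04, -3.83046842e+01, -2.91591060e+01, -1.51287131e-04,
        1.07169390e-02,  8.41196936e-06]), 'position': array([0.22497936, 0.52830431, 0.23009206]), 'tool_rot': array([-4.18446955e-04,  2.00035786e-01,  9.79787875e-01, -1.10893670e-03]), 'ft_force': array([ 0.43173082, -0.32024762,  0.07662729]), 'ft_torque': array([-0.04897953, -0.07512832, -0.03298288]), 'width': 0.0854252713080155}
scene [[405.69031623   0.         320.14576926]
 [  0.         405.69031623 199.38782746]
 [  0.           0.           1.        ]] [0.99167276 0.57514105 0.89241758] [-0.10848698  0.29366292  0.88267509 -0.35053866]
side [[363.60394306   0.         314.20202027]
 [  0.         363.60394306 191.96165354]
 [  0.           0.           1.        ]] [0.5192016  0.68199505 0.79543043] [ 0.02679131 -0.0527779   0.92007473 -0.38724567]
```

View pics/scene0.png

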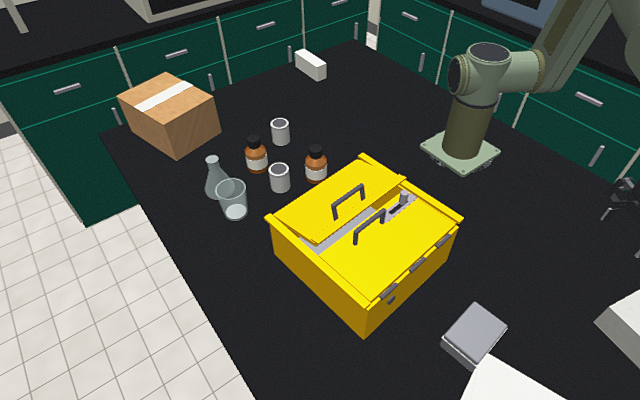

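View pics/side0.png

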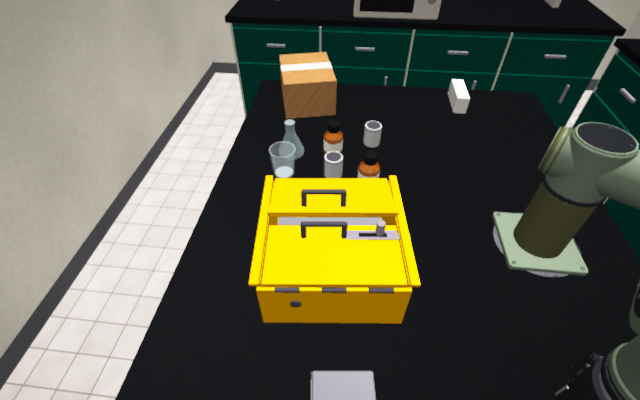

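The scene shows the chest centre-right (active leaf ajar, stud at about 404,197), 2 bottles at (256,155) and (316,165), and 2 tins at (280,132) and (280,178). The beaker and flask are to the left of them and the grey box is in front. Next I'll enlarge the views to fit the poses.

```bash
python3 - <<'E'
import cv2
a=cv2.imread("pics/scene0.png")[115:340,230:470];b=cv2.imread("pics/side0.png")[110:330,230:430]
cv2.imwrite("pics/scene0c.png",cv2.resize(a,None,fx=2.6,fy=2.6,interpolation=cv2.INTER_CUBIC))
cv2.imwrite("pics/side0c.png",cv2.resize(b,None,fx=2.7,fy=2.7,interpolation=cv2.INTER_CUBIC))
E
```

```text
(no output)
```

View pics/scene0c.png

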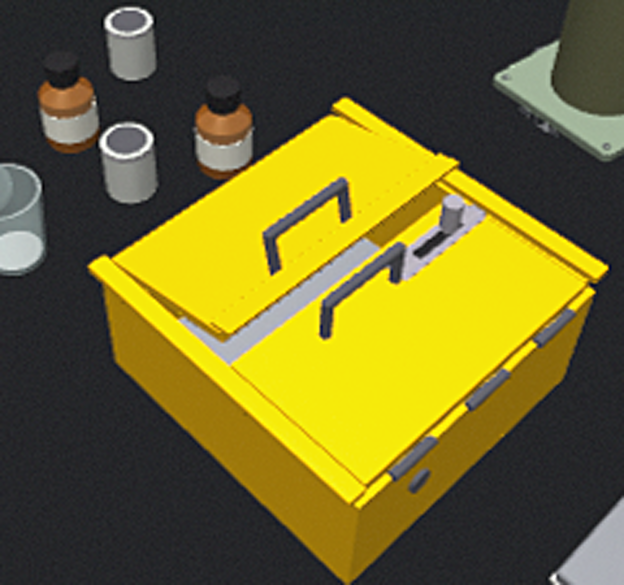

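View pics/side0c.png

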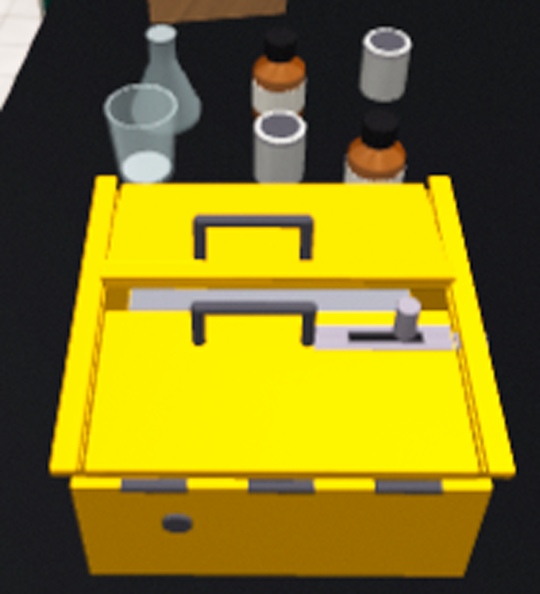

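The enlarged crops give clear rail corners, stud, bar ends, tin tops and cap tops in both views. I'll fit the chest pose from those.

```bash
cat > h.py <<'E'
import numpy as np,json
from scipy.optimize import least_squares
from scipy.spatial.transform import Rotation as R
K={"scene":(405.69,320.146,199.388,[0.99167276,0.57514105,0.89241758],[-0.10848698,0.29366292,0.88267509,-0.35053866]),
"side":(363.604,314.202,191.962,[0.5192016,0.68199505,0.79543043],[0.02679131,-0.0527779,0.92007473,-0.38724567])}
def proj(n,P):
    f,cx,cy,p,q=K[n];v=R.from_quat(q,scalar_first=True).inv().apply(np.atleast_2d(P)-p)
    return np.c_[f*v[:,0]/v[:,2]+cx,f*v[:,1]/v[:,2]+cy]
def locate(obs,z):  # obs list of (cam,(u,v))
    f=lambda p:np.concatenate([(proj(n,[p[0],p[1],z])[0]-uv) for n,uv in obs])
    s=least_squares(f,[.5,0.]);return s.x,s.fun
def c2w(c,P):
    P=np.atleast_2d(P);return R.from_euler('z',c[2]).apply(P)+[c[0],c[1],0]
def leaf(side,a,d,h): # chest y,z for point d from hinge, h above underside
    s=1 if side=='p' else -1
    return s*(.158-(d*np.cos(a)-h*np.sin(a))), .142+d*np.sin(a)+h*np.cos(a)
E
python3 - <<'E'
from h import *
S=lambda u,v:np.array([u/2.6+230,v/2.6+115])-.3
D=lambda u,v:np.array([u/2.7+230,v/2.7+110])-.3
o=[("scene",(.171,-.163,.164),S(90,266)),("scene",(.171,.163,.164),S(352,503)),("scene",(-.171,-.163,.164),S(345,98)),("scene",(-.171,.163,.164),S(607,268)),
("side",(.171,-.163,.164),D(98,179)),("side",(.171,.163,.164),D(52,472)),("side",(-.171,-.163,.164),D(449,178)),("side",(-.171,.163,.164),D(514,472)),
("scene",(-.105,.032,.198),S(453,200)),("side",(-.105,.032,.198),D(407,303))]
b=[("scene",'p',-1,S(402,250)),("scene",'p',1,S(325,300)),("side",'p',1,D(195,308)),("side",'p',-1,D(314,308)),
("scene",'a',-1,S(343,184)),("scene",'a',1,S(268,237)),("side",'a',1,D(197,219)),("side",'a',-1,D(310,219))]
def f(p):
    e=[proj(n,c2w(p,P))[0]-uv for n,P,uv in o]
    for n,s,k,uv in b:
        y,z=leaf(s,p[3] if s=='a' else 0,.138 if s=='a' else .122,.056)
        e.append(proj(n,c2w(p,(p[4]+k*.045,y,z)))[0]-uv)
    return np.concatenate(e)
s=least_squares(f,[.55,.1,0,.2,0],loss='soft_l1')
print(s.x.round(4));print(f(s.x).reshape(-1,2).round(1).tolist())
for n,z,a,c in [("tinA",.075,(129,21),(386,41)),("tinB",.075,(129,140),(280,125)),("botA",.12,(61,60),(281,37)),("botB",.12,(222,84),(379,120))]:
    x,e=locate([("scene",S(*a)),("side",D(*c))],z);print(n,x.round(4),e.round(1))
for n,z,c in[("beaker",.1,(141,98)),("flask",.125,(161,33))]:print(n,locate([("side",D(*c))],z)[0].round(3))
for n,P in[("pb",(s.x[4],.036,.198)),("stud",(-.105,.032,.198)),("ab",(s.x[4],*leaf('a',s.x[3],.138,.056)))]:print(n,c2w(s.x,P).round(4))
E
```

```text
[0.5485 0.1308 0.1098 0.2194 0.0201]
[[-0.6, 0.3], [-0.1, 1.1], [0.5, -0.2], [1.6, -0.1], [-0.8, -2.0], [-1.0, -1.4], [-0.0, -1.7], [1.1, -0.9], [1.0, 0.8], [1.0, -0.1], [-0.5, -0.0], [1.7, 2.1], [0.9, -0.6], [-1.5, -0.5], [-0.0, 0.3], [0.8, -0.2], [0.8, -0.2], [-1.0, -0.2]]
tinA [ 0.4484 -0.4087] [ 0.1  0.6  0.1 -0.6]
tinB [ 0.5704 -0.219 ] [-0.1  0.4  0.3 -0.2]
botA [ 0.5815 -0.3384] [ 0.5  0.6 -0.2 -1.1]
botB [ 0.4595 -0.1872] [ 0.2  1.1  0.3 -1.1]
beaker [ 0.734 -0.219]
flask [ 0.726 -0.318]
pb [[0.5646 0.1688 0.198 ]]
stud [[0.4407 0.1511 0.198 ]]
ab [[0.5724 0.0977 0.2267]]
```

```bash
cat >> h.py <<'E'
C=[0.5485,0.1308,0.1098]
BX=.0201
def row(P,yaw=None,s=None,cur=None):
    """shift (cm) and turn (deg) in present tool axes to TCP position P, tool down, tool x at world angle yaw"""
    from plant import observe
    s=s or observe();Rc=R.from_quat(s["tool_rot"],scalar_first=True)
    if yaw is None: yaw=C[2]+np.pi
    Rt=R.from_euler('z',yaw)*R.from_euler('x',np.pi)
    t=Rc.inv().apply(np.array(P)-s["position"])*100;a=np.degrees((Rc.inv()*Rt).as_rotvec())
    return np.r_[t,a].round(2)
def st():
    from plant import observe
    s=observe();print(round(s["time_s"],2),s["position"].round(4),"F",s["ft_force"].round(1),"w",round(s["width"]*1e3,1),"j",s["joint_positions"].round(2))
def ch(P,yaw=None): # chest-frame TCP
    return row(c2w(C,P)[0],yaw)
def w2c(P): return R.from_euler('z',-C[2]).apply(np.array(P)-[C[0],C[1],0])
E
python3 - <<'E'
from h import *
print(row([.5724,.0977,.32]),row([.5724,.0977,.2077]))
for a in np.arange(.22,1.7,.16):
    y,z=leaf('a',a,.138,.056);y0,z0=leaf('a',.2194,.138,.056);print(round(a,2),((y-y0)*100).round(1),((z0-z)*100).round(1))
E
```

```text
[-48.84 -26.03  -8.94  -0.11  -0.05 -29.37] [-48.84 -26.     2.29  -0.11  -0.05 -29.37]
0.22 -0.0 -0.0
0.38 -1.5 -1.8
0.54 -3.3 -3.4
0.7 -5.3 -4.7
0.86 -7.5 -5.6
1.02 -9.8 -6.2
1.18 -12.2 -6.4
1.34 -14.5 -6.2
1.5 -16.9 -5.7
1.66 -19.1 -4.8
```

```bash
python3 -m creep '8 0 0 -9 0 0 0; 8 0 0 -9 0 0 0; 8 0 0 -9 0 0 0; 5 -48.8 -26 -9 0 0 -29.4; 5 -48.8 -26 -9 0 0 -29.4; 5 -48.8 -26 -9 0 0 -29.4; 5 -48.8 -26 -9 0 0 -29.4; 5 -48.8 -26 -9 0 0 -29.4; 5 -48.8 -26 -9 0 0 -29.4; 5 -48.8 -26 -9 0 0 -29.4'; python3 -c "
from h import *
st();print(row([.5724,.0977,.32]))"
```

```text
time_s: 0.93
position: [0.4001, 0.3112, 0.3202]
tool_rot: [-0.001, -0.055, 0.998, -0.001]
ft_force: [-0.1, 0.7, 0.3]
width: 0.05
0.93 [0.4001 0.3112 0.3202] F [-0.1  0.7  0.3] w 50.0 j [ 0.49  0.    1.58 -0.    1.56 -1.19]
[-14.76 -23.13   0.04  -0.09  -0.07   0.07]
```

```bash
python3 -m creep '5 -14.8 -23.1 0 0 0 0; 5 -14.8 -23.1 0 0 0 0; 5 -14.8 -23.1 0 0 0 0; 5 -14.8 -23.1 0 0 0 0; 5 -14.8 -23.1 0 0 0 0; 5 -14.8 -23.1 0 0 0 0; 5 -14.8 -23.1 0 0 0 0; 5 -14.8 -23.1 0 0 0 0; 5 -14.8 -23.1 0 0 0 0; 5 -14.8 -23.1 0 0 0 0'; python3 - <<'E'
from h import *
from plant import cams
import cv2
st();print(row([.5724,.0977,.2077]))
c=cams.camera("wrist");f=c["frame"][:,:,::-1].copy()
def pr(P):
    v=R.from_quat(c["rotation"],scalar_first=True).inv().apply(np.atleast_2d(P)-c["position"]);p=v@c["mtx"].T;return (p[:,:2]/p[:,2:])
y,z=leaf('a',.2194,.138,.056)
P=[(BX-.045,y,z),(BX+.045,y,z),(BX-.045,.036,.198),(BX+.045,.036,.198),(-.105,.032,.198),(-.171,.163,.164),(-.171,-.163,.164),(.171,.163,.164),(.171,-.163,.164)]
for u,v in pr(c2w(C,P)): cv2.drawMarker(f,(int(u),int(v)),(255,0,0),0,12,1)
cv2.imwrite("pics/w1.png",f)
E
```

```text
time_s: 1.77
position: [0.5723, 0.0983, 0.3198]
tool_rot: [-0.001, -0.055, 0.998, -0.001]
ft_force: [-0.3, -0.4, -0.2]
width: 0.0502
1.77 [0.5723 0.0983 0.3198] F [-0.3 -0.4 -0.2] w 50.2 j [ 0.02  0.17  1.41 -0.    1.57 -1.66]
[-0.04 -0.05 11.21 -0.05 -0.15  0.06]
```

View pics/w1.png

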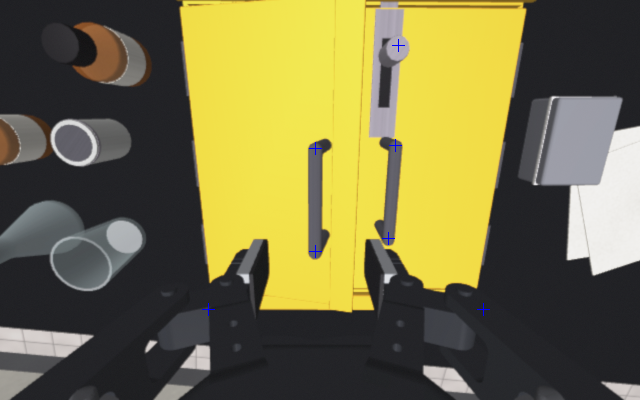

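The projected markers sit on both bars and the stud, so the fit is good to about 2 mm. Next: descend, grip the active bar and swing it up.

```bash
python3 -m creep '5 0 0 4 0 0 0; 5 0 0 8 0 0 0; 5 0 0 10 0 0 0; 5 0 0 11.2 0 0 0; 5 0 0 11.2 0 0 0; 0 0 0 11.2 0 0 0; 0 0 0 11.2 0 0 0; 0 0 0 11.2 0 0 0; 0 0 0 11.2 0 0 0; 0 0 0 11.2 0 0 0' 40; python3 -c "
from h import *
st()"
```

```text
time_s: 2.65
position: [0.5736, 0.098, 0.21]
tool_rot: [0.001, -0.056, 0.998, -0.001]
ft_force: [1.7, -3.5, 0.0]
width: 0.0103
2.65 [0.5736 0.098  0.21  ] F [ 1.7 -3.5  0. ] w 10.3 j [ 0.02  0.24  1.55 -0.    1.35 -1.66]
```

```bash
python3 -m creep '0 0 -0.7 -0.9 0 0 0; 0 0 -1.5 -1.8 0 0 0; 0 0 -2.4 -2.6 0 0 0; 0 0 -3.3 -3.4 0 0 0; 0 0 -4.3 -4.1 0 0 0; 0 0 -5.3 -4.7 0 0 0; 0 0 -6.4 -5.2 0 0 0; 0 0 -7.5 -5.6 0 0 0; 0 0 -7.5 -5.6 0 0 0'; python3 -c "
from h import *
st()
s=__import__('plant').observe();p=w2c(s['position']);print(p,np.arctan2(p[2]+.019-.142,p[1]+.158)-np.arctan2(.056,.138))"
```

```text
time_s: 3.4
position: [0.5814, 0.0261, 0.2699]
tool_rot: [0.002, -0.056, 0.998, 0.002]
ft_force: [-6.1, 5.5, 9.8]
width: 0.0103
3.4 [0.5814 0.0261 0.2699] F [-6.1  5.5  9.8] w 10.3 j [-0.11  0.19  1.48  0.01  1.47 -1.79]
[ 0.02126777 -0.10772423  0.26990885] 0.8555715621235245
```

```bash
python3 -m creep '0 0 -1.2 -0.4 0 0 0; 0 0 -2.3 -0.6 0 0 0; 0 0 -3.5 -0.75 0 0 0; 0 0 -4.7 -0.8 0 0 0; 0 0 -5.9 -0.75 0 0 0; 0 0 -7 -0.6 0 0 0; 0 0 -8.2 -0.4 0 0 0; 0 0 -9.4 -0.1 0 0 0; 0 0 -11.3 0.7 0 0 0; 0 0 -11.3 0.7 0 0 0'; python3 -c "
from h import *
st()
s=__import__('plant').observe();p=w2c(s['position']);print(p,np.arctan2(p[2]+.019-.142,p[1]+.158)-np.arctan2(.056,.138))"
python3 -m creep '3 0 0 0 0 0 0; 3 0 0 0 0 0 0; 3 0 0 0 0 0 0; 3 0 0 -4 0 0 0; 3 0 0 -8 0 0 0; 3 0 0 -12 0 0 0; 3 0 0 -12 0 0 0'
python3 - <<'E'
from h import *
st();print(ch((-.105,.032,.30)))
E
```

```text
time_s: 4.23
position: [0.5937, -0.0865, 0.2651]
tool_rot: [0.002, -0.055, 0.998, 0.004]
ft_force: [-3.9, -0.5, 7.3]
width: 0.01
4.23 [ 0.5937 -0.0865  0.2651] F [-3.9 -0.5  7.3] w 10.0 j [-0.29  0.23  1.44  0.01  1.47 -1.98]
[ 0.02107127 -0.22096266  0.26512268] 1.6023335541604387
time_s: 4.82
position: [0.5964, -0.0877, 0.396]
tool_rot: [0.01, -0.055, 0.998, 0.002]
ft_force: [0.7, 0.1, 1.9]
width: 0.0299
4.82 [ 0.5964 -0.0877  0.396 ] F [0.7 0.1 1.9] w 29.9 j [-0.29  0.18  1.24  0.01  1.7  -1.98]
[13.03 25.44  9.38  0.12  1.2   0.07]
```

```bash
python3 -m creep '4 13 25.4 4 0 1.2 0; 4 13 25.4 4 0 1.2 0; 4 13 25.4 4 0 1.2 0; 4 13 25.4 4 0 1.2 0; 4 13 25.4 4 0 1.2 0; 4 13 25.4 4 0 1.2 0; 4 13 25.4 4 0 1.2 0; 4 13 25.4 9.3 0 1.2 0; 4 13 25.4 9.3 0 1.2 0; 4 13 25.4 9.3 0 1.2 0'
python3 -c "
from h import *
st();print(ch((-.105,.032,.167)))"
```

```text
time_s: 5.65
position: [0.4378, 0.1509, 0.2964]
tool_rot: [-0.005, -0.056, 0.998, 0.001]
ft_force: [-0.1, -0.8, -0.1]
width: 0.0403
5.65 [0.4378 0.1509 0.2964] F [-0.1 -0.8 -0.1] w 40.3 j [ 0.14 -0.08  1.71  0.    1.52 -1.54]
[-0.41 -0.04 12.93  0.12 -0.55  0.16]
```

```bash
python3 -m creep '4 -0.4 0 4 0 -0.5 0; 4 -0.4 0 8 0 -0.5 0; 4 -0.4 0 11 0 -0.5 0; 4 -0.4 0 13 0 -0.5 0; 4 -0.4 0 13 0 -0.5 0; 0 -0.4 0 13 0 -0.5 0; 0 -0.4 0 13 0 -0.5 0; 0 -0.4 0 13 0 -0.5 0; 0 -0.4 0 13 0 -0.5 0' 40
python3 -c "
from h import *
st()"
python3 -m creep '0 -0.5 0 0 0 0 0; 0 -1 0 0 0 0 0; 0 -1.5 0 0 0 0 0; 0 -2 0 0 0 0 0; 0 -2.5 0 0 0 0 0; 0 -2.9 0 0 0 0 0; 0 -3.2 0 0 0 0 0; 0 -3.2 0 0 0 0 0; 0 -3.2 0 0 0 0 0'
python3 -c "
from h import *
st();s=__import__('plant').observe();print(w2c(s['position']))"
```

```text
time_s: 6.4
position: [0.4425, 0.1509, 0.1684]
tool_rot: [0.002, -0.056, 0.998, 0.001]
ft_force: [1.9, -3.2, -0.9]
width: 0.0189
6.4 [0.4425 0.1509 0.1684] F [ 1.9 -3.2 -0.9] w 18.9 j [ 0.14  0.04  1.87  0.    1.23 -1.54]
time_s: 7.15
position: [0.4722, 0.1541, 0.1683]
tool_rot: [-0.001, -0.056, 0.998, -0.0]
ft_force: [-9.6, -4.0, 3.6]
width: 0.0188
7.15 [0.4722 0.1541 0.1683] F [-9.6 -4.   3.6] w 18.8 j [ 0.14  0.11  1.8   0.    1.24 -1.54]
[-0.07326322  0.03148253  0.16833899]
```

```bash
python3 -m creep '0 -0.4 0 0 0 0 0; 0 -0.5 0 0 0 0 0; 0 -0.5 0 0 0 0 0'; python3 -m creep '4 0.4 0 0 0 0 0; 4 0.4 0 0 0 0 0; 4 0.4 0 0 0 0 0; 4 0.4 0 -4 0 0 0; 4 0.4 0 -8 0 0 0; 4 0.4 0 -10 0 0 0; 4 -4 0 -10 0 0 0;  4 -8 0 -10 0 0 0;  4 -8 0 -10 0 0 0'
python3 -c "
from h import *
st();print(ch((BX,.036,.179)))
y0,z0=leaf('p',0,.122,.056)
for a in np.arange(0,1.7,.1):
    y,z=leaf('p',a,.122,.056);print(round(a,2),((y-y0)*100).round(1),((z0-z)*100).round(1),end=' | ')"
```

```text
time_s: 7.4
position: [0.4724, 0.1541, 0.1682]
tool_rot: [-0.008, -0.056, 0.998, -0.001]
ft_force: [-17.6, -5.5, 10.9]
width: 0.0187
time_s: 8.15
position: [0.5605, 0.1637, 0.2655]
tool_rot: [-0.005, -0.056, 0.998, -0.0]
ft_force: [-0.5, -0.9, -1.7]
width: 0.0401
8.15 [0.5605 0.1637 0.2655] F [-0.5 -0.9 -1.7] w 40.1 j [ 0.14  0.21  1.47  0.    1.48 -1.55]
[-0.55  0.46  8.64 -0.01 -0.61  0.11]
0.0 0.0 0.0 | 0.1 0.6 -1.2 | 0.2 1.4 -2.3 | 0.3 2.2 -3.4 | 0.4 3.1 -4.3 | 0.5 4.2 -5.2 | 0.6 5.3 -5.9 | 0.7 6.5 -6.5 | 0.8 7.7 -7.1 | 0.9 9.0 -7.4 | 1.0 10.3 -7.7 | 1.1 11.7 -7.8 | 1.2 13.0 -7.8 | 1.3 14.3 -7.7 | 1.4 15.6 -7.4 | 1.5 16.9 -7.0 | 1.6 18.2 -6.4 |
```

Bolt against its stop. Now the passive leaf.

```bash
python3 -m creep '4 -0.5 0.4 4 0 -0.6 0; 4 -0.5 0.4 7 0 -0.6 0; 4 -0.5 0.4 8.6 0 -0.6 0; 4 -0.5 0.4 8.6 0 -0.6 0; 0 -0.5 0.4 8.6 0 -0.6 0; 0 -0.5 0.4 8.6 0 -0.6 0; 0 -0.5 0.4 8.6 0 -0.6 0; 0 -0.5 0.4 8.6 0 -0.6 0' 40
python3 -c "
from h import *
st()"
python3 -m creep '0 0 0.6 -1.2 0 0 0; 0 0 1.4 -2.3 0 0 0; 0 0 2.2 -3.4 0 0 0; 0 0 3.1 -4.3 0 0 0; 0 0 4.2 -5.2 0 0 0; 0 0 5.3 -5.9 0 0 0; 0 0 6.5 -6.5 0 0 0; 0 0 7.7 -7.1 0 0 0;0 0 7.7 -7.1 0 0 0'
python3 -c "
from h import *
st()
s=__import__('plant').observe();p=w2c(s['position']);print(p,np.arctan2(p[2]+.019-.142,-p[1]+.158)-np.arctan2(.056,.122))"
```

```text
time_s: 8.82
position: [0.5661, 0.168, 0.182]
tool_rot: [0.003, -0.056, 0.998, -0.0]
ft_force: [1.8, -0.6, 0.9]
width: 0.0107
8.82 [0.5661 0.168  0.182 ] F [ 1.8 -0.6  0.9] w 10.7 j [ 0.14  0.28  1.56 -0.    1.3  -1.54]
time_s: 9.57
position: [0.558, 0.2442, 0.2566]
tool_rot: [0.005, -0.056, 0.998, -0.002]
ft_force: [-1.1, -4.2, 5.1]
width: 0.0105
9.57 [0.558  0.2442 0.2566] F [-1.1 -4.2  5.1] w 10.5 j [ 0.27  0.26  1.43 -0.01  1.45 -1.41]
[0.02188522 0.1117095  0.25660867] 0.8069490688866279
```

```bash
python3 -m creep '0 0 1.3 -0.3 0 0 0; 0 0 2.6 -0.6 0 0 0; 0 0 4 -0.7 0 0 0; 0 0 5.3 -0.7 0 0 0; 0 0 6.6 -0.6 0 0 0; 0 0 7.9 -0.3 0 0 0; 0 0 9.2 0.1 0 0 0; 0 0 10.5 0.7 0 0 0; 0 0 10.8 0.8 0 0 0; 0 0 10.8 0.8 0 0 0'
python3 -c "
from h import *
st()
s=__import__('plant').observe();p=w2c(s['position']);print(p,np.arctan2(p[2]+.019-.142,-p[1]+.158)-np.arctan2(.056,.122))"
python3 -m creep '3 0 0 0 0 0 0; 3 0 0 0 0 0 0; 3 0 0 0 0 0 0; 3 0 0 -4 0 0 0; 3 0 0 -8 0 0 0; 3 0 0 -12 0 0 0; 5 0 0 -16 0 0 0; 5 0 0 -16 0 0 0'
python3 - <<'E'
from h import *
from plant import cams
import cv2
st();print(row([.4595,-.1872,.42],yaw=np.pi))
im=[cams.camera(n)["frame"][:,:,::-1] for n in("scene","side")]
a=cv2.resize(im[0][100:330,190:470],None,fx=1.7,fy=1.7,interpolation=2);b=cv2.resize(im[1][90:330,230:430],None,fx=1.6,fy=1.6,interpolation=2)
h=max(a.shape[0],b.shape[0]);p=lambda i:np.pad(i,((0,h-i.shape[0]),(0,0),(0,0)))
cv2.imwrite("pics/open.png",np.hstack([p(a),p(b)]))
E
```

```text
time_s: 10.4
position: [0.5466, 0.3527, 0.2511]
tool_rot: [0.007, -0.057, 0.998, -0.001]
ft_force: [0.4, -0.1, 3.9]
width: 0.0101
10.4 [0.5466 0.3527 0.2511] F [ 0.4 -0.1  3.9] w 10.1 j [ 0.44  0.34  1.33 -0.01  1.46 -1.24]
[0.02247462 0.22077649 0.25105603] 1.596268211559309
time_s: 11.07
position: [0.5468, 0.354, 0.4226]
tool_rot: [0.015, -0.056, 0.998, 0.003]
ft_force: [0.7, 0.5, 0.9]
width: 0.0497
11.07 [0.5468 0.354  0.4226] F [0.7 0.5 0.9] w 49.7 j [ 0.45  0.29  1.06 -0.01  1.77 -1.24]
[ 14.77 -52.79  -0.37   0.3    1.71   6.48]
```

View pics/open.png

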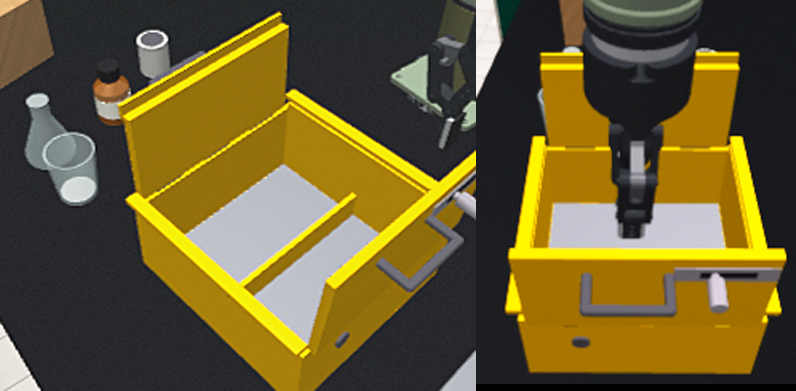

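Both leaves stand upright (about 1.6 rad). Next I'll go over the reagents for a wrist view.

```bash
python3 -m creep '5 0 -4 -2 0 1.7 0; 7 0 -52.8 -2 0 1.7 6.5; 7 0 -52.8 -2 0 1.7 6.5; 7 0 -52.8 -2 0 1.7 6.5; 7 0 -52.8 -2 0 1.7 6.5; 7 0 -52.8 -2 0 1.7 6.5; 7 0 -52.8 -2 0 1.7 6.5; 7 0 -52.8 -2 0 1.7 6.5; 7 0 -52.8 -2 0 1.7 6.5; 7 0 -52.8 -2 0 1.7 6.5'
python3 -m creep '7 0 -8 0 0 0 0; 7 0 -16 0 0 0 0; 7 0 -24 0 0 0 0; 7 0 -24 0 0 0 0; 7 0 -24 0 0 0 0; 7 0 -24 0 0 0 0; 7 0 -24 0 0 0 0; 7 0 -24 0 0 0 0'
cat >> h.py <<'E'
def wcam(name,marks=()):
    from plant import cams;import cv2
    c=cams.camera("wrist");f=c["frame"][:,:,::-1].copy()
    m=np.array(c["mtx"]);K["wrist"]=(m[0,0],m[0,2],m[1,2],c["position"],c["rotation"])
    for u,v in (proj("wrist",marks) if len(marks) else []): cv2.drawMarker(f,(int(u),int(v)),(255,0,255),0,14,1)
    cv2.imwrite(f"pics/{name}.png",f)
    json.dump([float(m[0,0]),float(m[0,2]),float(m[1,2]),list(map(float,c["position"])),list(map(float,c["rotation"]))],open("w.json","w"))
def wload(): K["wrist"]=json.load(open("w.json"))
I=dict(tinA=(.4484,-.4087,.075),tinB=(.5704,-.219,.075),botA=(.5815,-.3384,.12),botB=(.4595,-.1872,.12))
E
python3 -c "
from h import *
st();wcam('w2',list(I.values()))"
```

```text
time_s: 12.0
position: [0.5902, -0.0572, 0.4309]
tool_rot: [-0.008, 0.0, 1.0, 0.001]
ft_force: [1.0, 0.2, 0.6]
width: 0.0699
time_s: 12.67
position: [0.5888, -0.2991, 0.4263]
tool_rot: [-0.011, 0.002, 1.0, 0.003]
ft_force: [-0.5, 0.5, -0.4]
width: 0.0704
12.67 [ 0.5888 -0.2991  0.4263] F [-0.5  0.5 -0.4] w 70.4 j [-0.6   0.35  0.98 -0.01  1.84 -2.17]
```

View pics/w2.png

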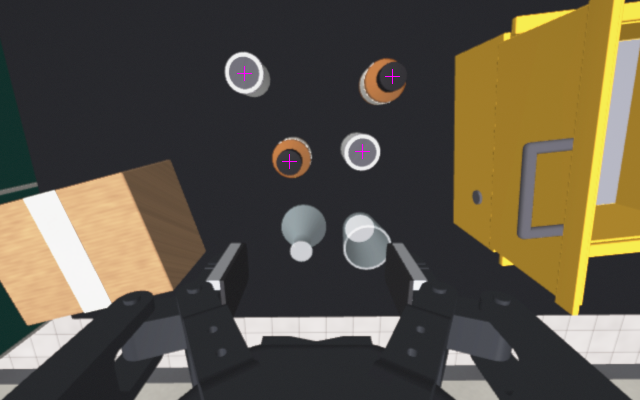

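All four markers sit on their caps and tin tops, so nothing has been knocked yet. I'll start with bottle B, the one near the chest.

```bash
python3 -c "
from h import *
print(row([.4595,-.1872,.22],np.pi))"
```

```text
[12.58 10.89 21.05  0.31 -1.15 -0.12]
```

```bash
python3 -m creep '7 4 3.5 4 0 -1.1 0; 7 8 7 8 0 -1.1 0; 7 12.6 10.9 12 0 -1.1 0; 7 12.6 10.9 16 0 -1.1 0; 7 12.6 10.9 20 0 -1.1 0; 7 12.6 10.9 21 0 -1.1 0; 7 12.6 10.9 21 0 -1.1 0; 7 12.6 10.9 21 0 -1.1 0'
python3 -c "
from h import *
st();print(row([.4595,-.1872,.084],np.pi))"
```

```text
time_s: 13.38
position: [0.4524, -0.1805, 0.2124]
tool_rot: [-0.008, -0.001, 1.0, 0.008]
ft_force: [-1.7, 1.3, -0.5]
width: 0.0702
13.38 [ 0.4524 -0.1805  0.2124] F [-1.7  1.3 -0.5] w 70.2 j [-0.56  0.05  1.76  0.    1.36 -2.13]
[-0.91 -0.87 12.82  0.89 -0.91  0.06]
```

```bash
python3 -m creep '7 -0.9 -0.9 0 0.9 -0.9 0; 7 -0.9 -0.9 3 0.9 -0.9 0; 7 -0.9 -0.9 6 0.9 -0.9 0; 7 -0.9 -0.9 9 0.9 -0.9 0; 7 -0.9 -0.9 11.5 0.9 -0.9 0; 7 -0.9 -0.9 12.8 0.9 -0.9 0; 7 -0.9 -0.9 12.8 0.9 -0.9 0; 7 -0.9 -0.9 12.8 0.9 -0.9 0'
python3 -c "
from h import *
st();print(row([.4595,-.1872,.084],np.pi))"
```

```text
time_s: 14.05
position: [0.4617, -0.1886, 0.0856]
tool_rot: [0.001, -0.001, 1.0, -0.001]
ft_force: [0.5, 0.2, 0.6]
width: 0.0697
14.05 [ 0.4617 -0.1886  0.0856] F [0.5 0.2 0.6] w 69.7 j [-0.56  0.22  1.86 -0.    1.06 -2.13]
[ 0.22  0.14  0.16 -0.11  0.15  0.09]
```

Close, then lift to clear the leaf (bottom above 0.33).

```bash
python3 -m creep '0 0.2 0.1 0.1 0 0 0; 0 0.2 0.1 0.1 0 0 0; 0 0.2 0.1 0.1 0 0 0; 0 0.2 0.1 0.1 0 0 0; 0 0.2 0.1 0.1 0 0 0; 0 0.2 0.1 0.1 0 0 0; 0 0.2 0.1 -0.5 0 0 0; 0 0.2 0.1 -2 0 0 0; 0 0.2 0.1 -4 0 0 0; 0 0.2 0.1 -4 0 0 0' 45
python3 -c "
from h import *
st();print(row([.4595,-.1872,.44],np.pi))"
```

```text
time_s: 14.88
position: [0.462, -0.1891, 0.1293]
tool_rot: [0.004, -0.001, 1.0, -0.003]
ft_force: [0.5, -0.0, -2.3]
width: 0.0388
14.88 [ 0.462  -0.1891  0.1293] F [ 0.5 -0.  -2.3] w 38.8 j [-0.56  0.15  1.83 -0.    1.15 -2.13]
[-3.000e-02 -0.000e+00 -3.107e+01 -3.500e-01  5.100e-01  1.000e-01]
```

```bash
python3 -m creep '0 0 0 -4 0 0 0; 0 0 0 -8 0 0 0; 0 0 0 -12 0 0 0; 0 0 0 -16 0 0 0; 0 0 0 -20 0 0 0; 0 0 0 -24 0 0 0; 0 0 0 -28 0 0 0; 0 0 0 -31 0 0 0; 0 0 0 -31 0 0 0; 0 0 0 -31 0 0 0'
python3 -c "
from h import *
st();print(ch((-.07,.078,.44)))"
```

```text
time_s: 15.72
position: [0.4598, -0.1877, 0.441]
tool_rot: [0.006, -0.001, 1.0, -0.004]
ft_force: [0.6, 0.1, -3.4]
width: 0.0389
15.72 [ 0.4598 -0.1877  0.441 ] F [ 0.6  0.1 -3.4] w 38.9 j [-0.56 -0.05  1.4  -0.    1.78 -2.13]
[-1.12 38.83 -0.22 -0.54  0.7  -6.2 ]
```

```bash
python3 -m creep '0 -0.1 3.5 0 0 0 -1; 0 -0.2 7 0 0 0 -2; 0 -0.3 11 0 0 0 -3; 0 -0.4 15 0 0 0 -4; 0 -0.5 19 0 0 0 -5; 0 -0.7 23 0 0 0 -6.2; 0 -0.8 27 0 0 0.7 -6.2; 0 -0.9 31 0 -0.5 0.7 -6.2; 0 -1 35 0 -0.5 0.7 -6.2; 0 -1.1 38.8 0 -0.5 0.7 -6.2'
python3 -m creep '0 0 0 0 0 0 0; 0 0 0 0 0 0 0'
python3 -c "
from h import *
st();print(ch((-.07,.078,.25)),ch((-.07,.078,.095)))"
```

```text
time_s: 16.55
position: [0.469, 0.2022, 0.4342]
tool_rot: [-0.003, -0.055, 0.998, -0.001]
ft_force: [0.2, -0.3, -1.5]
width: 0.0389
time_s: 16.72
position: [0.4674, 0.2038, 0.4298]
tool_rot: [-0.007, -0.057, 0.998, -0.002]
ft_force: [0.5, -0.5, -2.3]
width: 0.0388
16.72 [0.4674 0.2038 0.4298] F [ 0.5 -0.5 -2.3] w 38.8 j [ 0.24 -0.    1.37 -0.    1.79 -1.44]
[-0.49 -0.3  17.98 -0.15 -0.76  0.27] [-0.7  -0.26 33.48 -0.15 -0.76  0.27]
```

```bash
python3 -m creep '0 -0.5 -0.3 3.5 0 -0.8 0; 0 -0.5 -0.3 7 0 -0.8 0; 0 -0.5 -0.3 11 0 -0.8 0; 0 -0.5 -0.3 15 0 -0.8 0; 0 -0.6 -0.3 19 0 -0.8 0; 0 -0.6 -0.3 23 0 -0.8 0; 0 -0.7 -0.3 26.5 0 -0.8 0; 0 -0.7 -0.3 29 0 -0.8 0; 0 -0.7 -0.3 31 0 -0.8 0; 0 -0.7 -0.3 31 0 -0.8 0'
python3 -c "
from h import *
st();print(ch((-.07,.078,.095)))"
```

```text
time_s: 17.55
position: [0.4651, 0.1972, 0.1131]
tool_rot: [-0.007, -0.056, 0.998, -0.003]
ft_force: [-0.8, 0.3, -1.7]
width: 0.0388
17.55 [0.4651 0.1972 0.1131] F [-0.8  0.3 -1.7] w 38.8 j [ 0.23  0.2   1.81 -0.    1.14 -1.45]
[-0.59  0.3   1.8  -0.29 -0.77  0.15]
```

```bash
python3 -m creep '0 -0.6 0.3 0.5 -0.3 -0.8 0; 0 -0.6 0.3 1 -0.3 -0.8 0; 0 -0.6 0.3 1.3 -0.3 -0.8 0; 0 -0.6 0.3 1.6 -0.3 -0.8 0; 0 -0.6 0.3 1.8 -0.3 -0.8 0; 0 -0.6 0.3 1.9 -0.3 -0.8 0; 0 -0.6 0.3 2 -0.3 -0.8 0'
python3 -c "
from h import *
st();print(ch((-.07,.078,.095)))"
```

```text
time_s: 18.13
position: [0.4719, 0.2011, 0.0952]
tool_rot: [0.002, -0.056, 0.998, 0.0]
ft_force: [-3.2, -0.4, 11.5]
width: 0.0391
18.13 [0.4719 0.2011 0.0952] F [-3.2 -0.4 11.5] w 39.1 j [ 0.23  0.23  1.82 -0.    1.09 -1.45]
[ 0.16 -0.03  0.02  0.02  0.21  0.16]
```

```bash
python3 -m creep '4.2 0 0 -0.05 0 0 0; 6 0 0 -0.05 0 0 0; 6.5 0 0 -0.05 0 0 0; 6.5 0 0 -0.1 0 0 0; 6.5 0 0 -2 0 0 0; 6.5 0 0 -5 0 0 0; 6.5 0 0 -9 0 0 0; 6.5 0 0 -13 0 0 0; 6.5 0 0 -17 0 0 0; 6.5 0 0 -21 0 0 0'
python3 -c "
from h import *
st();print(row([.60,-.30,.43],np.pi))"
```

```text
time_s: 18.97
position: [0.4707, 0.2009, 0.3069]
tool_rot: [0.002, -0.056, 0.998, 0.0]
ft_force: [0.9, -0.1, 0.9]
width: 0.0648
18.97 [0.4707 0.2009 0.3069] F [ 0.9 -0.1  0.9] w 64.8 j [ 0.23  0.02  1.59 -0.    1.53 -1.45]
[-7.260e+00 -5.122e+01 -1.230e+01  3.000e-02  2.000e-01  6.460e+00]
```

```bash
python3 -m creep '7 0 0 -4 0 0 0; 7 0 0 -8 0 0 0; 7 0 0 -12 0 0 0; 7 -1 -4 -12.3 0 0 1; 7 -7.3 -51 -12.3 0 0 6.5; 7 -7.3 -51 -12.3 0 0 6.5; 7 -7.3 -51 -12.3 0 0 6.5; 7 -7.3 -51 -12.3 0 0 6.5; 7 -7.3 -51 -12.3 0 0 6.5; 7 -7.3 -51 -12.3 0 0 6.5'
python3 -c "
from h import *
st();print(row([.60,-.30,.43],np.pi))"
```

```text
time_s: 19.8
position: [0.5455, -0.0823, 0.4299]
tool_rot: [0.002, 0.0, 1.0, 0.0]
ft_force: [-0.1, 0.7, 0.2]
width: 0.0702
19.8 [ 0.5455 -0.0823  0.4299] F [-0.1  0.7  0.2] w 70.2 j [-0.31  0.08  1.29  0.    1.77 -1.88]
[ -5.46 -21.76  -0.     0.04   0.2   -0.04]
```

```bash
python3 -m creep '7 -1 -4 0 0 0 0; 7 -2 -8 0 0 0 0; 7 -3 -12 0 0 0 0; 7 -4 -16 0 0 0 0; 7 -5.5 -20 0 0 0 0; 7 -5.5 -21.8 0 0 0 0; 7 -5.5 -21.8 0 0 0 0; 7 -5.5 -21.8 0 0 0 0'
python3 -c "
from h import *
st();wcam('w3',list(I.values()));print(row([.5815,-.3384,.20],np.pi))"
```

```text
time_s: 20.47
position: [0.6001, -0.3015, 0.4285]
tool_rot: [0.001, 0.001, 1.0, 0.001]
ft_force: [-0.5, 0.9, 0.7]
width: 0.0699
20.47 [ 0.6001 -0.3015  0.4285] F [-0.5  0.9  0.7] w 69.9 j [-0.6   0.36  0.96  0.    1.83 -2.16]
[ 1.93 -3.87 22.92  0.12  0.15 -0.06]
```

View pics/w3.png

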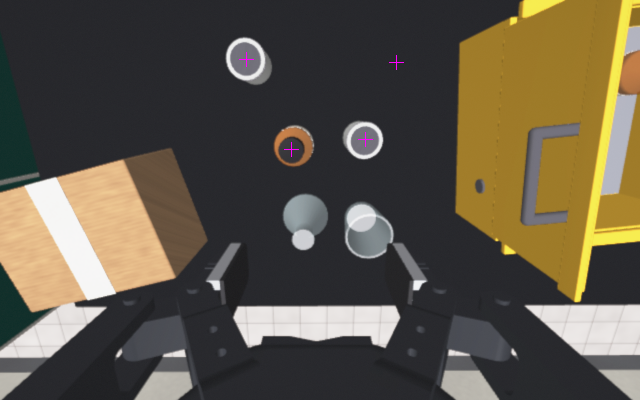

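Bottle A and both tins are still on their markers (290,149), (246,58) and (364,139). Picking bottle A.

```bash
python3 -m creep '7 0.5 -1 3.5 0 0 0; 7 1 -2 7 0 0 0; 7 1.5 -3 11 0 0 0; 7 1.9 -3.9 15 0 0 0; 7 1.9 -3.9 19 0 0 0; 7 1.9 -3.9 22 0 0 0; 7 1.9 -3.9 23 0 0 0; 7 1.9 -3.9 23 0 0 0; 7 1.9 -3.9 23 0 0 0'
python3 -c "
from h import *
st();print(row([.5815,-.3384,.084],np.pi))"
```

```text
time_s: 21.27
position: [0.5828, -0.3379, 0.201]
tool_rot: [0.002, -0.0, 1.0, 0.0]
ft_force: [0.8, 0.6, 1.0]
width: 0.0698
21.27 [ 0.5828 -0.3379  0.201 ] F [0.8 0.6 1. ] w 69.8 j [-0.66  0.43  1.31  0.    1.4  -2.23]
[ 0.18 -0.06 11.7   0.06  0.25  0.03]
```

```bash
python3 -m creep '7 0.2 0 3 0 0 0; 7 0.2 0 6 0 0 0; 7 0.2 0 9 0 0 0; 7 0.2 0 11 0 0 0; 7 0.2 0 11.7 0 0 0; 7 0.2 0 11.7 0 0 0; 7 0.2 0 11.7 0 0 0; 7 0.2 0 11.7 0 0 0'
python3 -c "
from h import *
st()"
python3 -m creep '0 0 0 0 0 0 0; 0 0 0 0 0 0 0; 0 0 0 0 0 0 0; 0 0 0 0 0 0 0; 0 0 0 0 0 0 0; 0 0 0 0 0 0 0; 0 0 0 -0.5 0 0 0; 0 0 0 -2 0 0 0; 0 0 0 -4 0 0 0; 0 0 0 -4 0 0 0' 45
python3 -c "
from h import *
st();print(row([.5815,-.3384,.445],np.pi))"
```

```text
time_s: 21.93
position: [0.5836, -0.3394, 0.0879]
tool_rot: [0.005, -0.0, 1.0, -0.001]
ft_force: [0.5, 0.0, -0.4]
width: 0.0703
21.93 [ 0.5836 -0.3394  0.0879] F [ 0.5  0.  -0.4] w 70.3 j [-0.66  0.54  1.4   0.    1.19 -2.23]
time_s: 22.77
position: [0.5849, -0.3405, 0.1313]
tool_rot: [0.007, -0.0, 1.0, -0.003]
ft_force: [1.2, -0.5, -0.8]
width: 0.0386
22.77 [ 0.5849 -0.3405  0.1313] F [ 1.2 -0.5 -0.8] w 38.6 j [-0.66  0.49  1.37  0.    1.26 -2.23]
[-1.100e-01  1.000e-02 -3.137e+01 -3.700e-01  8.100e-01  4.000e-02]
```

```bash
python3 -m creep '0 0 0 -4 0 0.4 0; 0 0 0 -8 0 0.8 0; 0 0 0 -12 0 0.8 0; 0 0 0 -16 0 0.8 0; 0 0 0 -20 0 0.8 0; 0 0 0 -24 0 0.8 0; 0 0 0 -28 0 0.8 0; 0 0 0 -31.4 0 0.8 0; 0 0 0 -31.4 0 0.8 0; 0 0 0 -31.4 0 0.8 0'
python3 -c "
from h import *
st();print(ch((.06,.078,.445)))"
```

```text
time_s: 23.6
position: [0.5811, -0.339, 0.4475]
tool_rot: [0.002, -0.0, 1.0, -0.005]
ft_force: [0.1, -0.0, -4.2]
width: 0.0386
23.6 [ 0.5811 -0.339   0.4475] F [ 0.1 -0.  -4.2] w 38.6 j [-0.65  0.36  0.92 -0.01  1.85 -2.23]
[-1.89 55.39 -0.28 -0.57  0.22 -6.25]
```

```bash
python3 -m creep '0 -0.1 3.5 0 0 0 0; 0 -0.2 7 0 0 0 0; 0 -0.3 11 0 0 0 -1; 0 -0.4 15 0 0 0 -2; 0 -0.6 19 0 0 0 -3; 0 -0.8 23 0 0 0 -4; 0 -1 27 0 0 0 -5; 0 -1.2 31 0 0 0 -6; 0 -1.4 35 0 0 0 -6.2; 0 -1.6 38 0 -0.6 0.2 -6.2'
python3 -m creep '0 -0.1 4 0 0 0 0; 0 -0.2 8 0 0 0 0; 0 -0.3 12 0 0 0 0; 0 -0.3 15.4 0 0 0 0; 0 -0.3 17 0 0 0 0; 0 -0.3 17 0 0 0 0; 0 -0.3 17 0 0 0 0'
python3 -c "
from h import *
st();print(ch((.06,.078,.12)))"
```

```text
time_s: 24.43
position: [0.5953, 0.0448, 0.4393]
tool_rot: [-0.003, -0.056, 0.998, 0.002]
ft_force: [0.5, -0.6, -2.9]
width: 0.0391
time_s: 25.02
position: [0.5783, 0.2148, 0.4355]
tool_rot: [-0.007, -0.057, 0.998, 0.001]
ft_force: [-0.8, 0.3, -3.6]
width: 0.0387
25.02 [0.5783 0.2148 0.4355] F [-0.8  0.3 -3.6] w 38.7 j [ 0.21  0.24  1.09  0.    1.82 -1.47]
[-2.55 -0.29 31.51  0.11 -0.79  0.23]
```

```bash
python3 -m creep '0 -0.8 -0.3 3.5 0 -0.8 0; 0 -1.6 -0.3 7 0 -0.8 0; 0 -2.2 -0.3 11 0 -0.8 0; 0 -2.3 -0.3 15 0 -0.8 0; 0 -2.4 -0.3 19 0 -0.8 0; 0 -2.4 -0.3 23 0 -0.8 0; 0 -2.5 -0.3 27 0 -0.8 0; 0 -2.5 -0.3 30 0 -0.8 0; 0 -2.5 -0.3 31.5 0 -0.8 0; 0 -2.5 -0.3 31.5 0 -0.8 0'
python3 -c "
from h import *
st();print(ch((.06,.078,.097)))"
```

```text
time_s: 25.85
position: [0.5935, 0.2115, 0.1119]
tool_rot: [-0.007, -0.056, 0.998, -0.001]
ft_force: [-1.4, 0.5, -3.6]
width: 0.0386
25.85 [0.5935 0.2115 0.1119] F [-1.4  0.5 -3.6] w 38.6 j [ 0.2   0.44  1.49  0.    1.22 -1.48]
[-0.66  0.27  1.48 -0.01 -0.86  0.1 ]
```

```bash
python3 -m creep '0 -0.7 0.3 0.4 0 -0.9 0; 0 -0.7 0.3 0.7 0 -0.9 0; 0 -0.7 0.3 1 0 -0.9 0; 0 -0.7 0.3 1.2 0 -0.9 0; 0 -0.7 0.3 1.4 0 -0.9 0; 0 -0.7 0.3 1.5 0 -0.9 0; 0 -0.7 0.3 1.6 0 -0.9 0'
python3 -c "
from h import *
st();print(ch((.06,.078,.097)))"
```

```text
time_s: 26.43
position: [0.6013, 0.2156, 0.099]
tool_rot: [0.002, -0.056, 0.998, 0.0]
ft_force: [-3.6, -0.4, 9.6]
width: 0.0387
26.43 [0.6013 0.2156 0.099 ] F [-3.6 -0.4  9.6] w 38.7 j [ 0.21  0.46  1.49 -0.    1.18 -1.47]
[ 0.18 -0.05  0.2  -0.01  0.24  0.12]
```

Seated on the floor with 9.6 N of upward force. Release, rise and go for the tins.

```bash
python3 -m creep '4.2 0 0 0 0 0 0; 6 0 0 -0.05 0 0 0; 6.5 0 0 -0.05 0 0 0; 6.5 0 0 -0.1 0 0 0; 6.5 0 0 -2 0 0 0; 6.5 0 0 -5 0 0 0; 6.5 0 0 -9 0 0 0; 6.5 0 0 -13 0 0 0; 6.5 0 0 -17 0 0 0; 6.5 0 0 -21 0 0 0'
python3 -m creep '8 0 0 -4 0 0 0; 8 0 0 -8 0 0 0; 8 0 0 -12 0 0 0; 8 0 -4 -12.3 0 0 1; 8 0 -51 -12.3 0 0 6.4; 8 0 -51 -12.3 0 0 6.4; 8 0 -51 -12.3 0 0 6.4; 8 0 -51 -12.3 0 0 6.4; 8 0 -51 -12.3 0 0 6.4; 8 0 -51 -12.3 0 0 6.4'
python3 -c "
from h import *
st();print(row([.60,-.26,.43],np.pi))"
```

```text
time_s: 27.27
position: [0.6001, 0.2155, 0.3107]
tool_rot: [0.002, -0.056, 0.998, 0.0]
ft_force: [1.3, 0.4, 0.7]
width: 0.0653
time_s: 28.1
position: [0.6317, -0.0747, 0.4338]
tool_rot: [0.002, -0.0, 1.0, 0.0]
ft_force: [0.5, 1.3, 0.9]
width: 0.0799
28.1 [ 0.6317 -0.0747  0.4338] F [0.5 1.3 0.9] w 79.9 j [-0.25  0.27  1.06  0.    1.81 -1.82]
[  3.18 -18.53   0.36   0.02   0.24   0.02]
```

```bash
python3 -m creep '8 0.8 -4 0 0 0 0; 8 1.6 -8 0 0 0 0; 8 2.4 -12 0 0 0 0; 8 3.2 -16 0 0 0 0; 8 3.2 -18.5 0 0 0 0; 8 3.2 -18.5 0 0 0 0; 8 3.2 -18.5 0 0 0 0'
python3 -c "
from h import *
st();wcam('w4',list(I.values())[:2]);print(row([.5704,-.219,.20],np.pi))"
```

```text
time_s: 28.68
position: [0.5993, -0.2612, 0.4326]
tool_rot: [0.002, 0.001, 1.0, 0.001]
ft_force: [-0.3, 1.3, -0.2]
width: 0.08
28.68 [ 0.5993 -0.2612  0.4326] F [-0.3  1.3 -0.2] w 80.0 j [-0.54  0.31  1.01  0.    1.82 -2.11]
[ 3.02e+00  4.04e+00  2.33e+01  8.00e-02  2.10e-01 -2.00e-02]
```

View pics/w4.png

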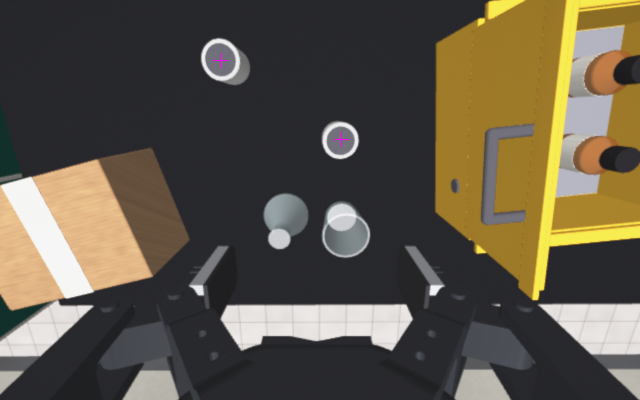

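Tins are on their markers (220,60) and (340,140), and both bottles stand upright in the chest. Picking tin B.

```bash
python3 -m creep '8 1 1.3 3.5 0 0 0; 8 2 2.6 7 0 0 0; 8 3 4 11 0 0 0; 8 3 4 15 0 0 0; 8 3 4 19 0 0 0; 8 3 4 22 0 0 0; 8 3 4 23.3 0 0 0; 8 3 4 23.3 0 0 0; 8 3 4 23.3 0 0 0'
python3 -c "
from h import *
st();print(row([.5704,-.219,.031],np.pi))"
```

```text
time_s: 29.48
position: [0.5713, -0.2185, 0.2009]
tool_rot: [0.002, -0.001, 1.0, 0.001]
ft_force: [-0.2, -0.0, 0.6]
width: 0.0799
29.48 [ 0.5713 -0.2185  0.2009] F [-0.2 -0.   0.6] w 79.9 j [-0.51  0.31  1.48  0.    1.35 -2.08]
[ 0.17 -0.07 16.99  0.07  0.25  0.06]
```

```bash
python3 -m creep '8 0.2 -0.1 3.5 0 0 0; 8 0.2 -0.1 7 0 0 0; 8 0.2 -0.1 10.5 0 0 0; 8 0.2 -0.1 13.5 0 0 0; 8 0.2 -0.1 16 0 0 0; 8 0.2 -0.1 17 0 0 0; 8 0.2 -0.1 17 0 0 0; 8 0.2 -0.1 17 0 0 0'
python3 -c "
from h import *
st()"
python3 -m creep '0 0 0 0 0 0 0; 0 0 0 0 0 0 0; 0 0 0 0 0 0 0; 0 0 0 0 0 0 0; 0 0 0 0 0 0 0; 0 0 0 -0.5 0 0 0; 0 0 0 -2 0 0 0; 0 0 0 -4 0 0 0; 0 0 0 -8 0 0 0; 0 0 0 -8 0 0 0' 50
python3 -c "
from h import *
st();print(row([.57,-.219,.41],np.pi))"
```

```text
time_s: 30.15
position: [0.5722, -0.2202, 0.0333]
tool_rot: [0.004, -0.001, 1.0, -0.0]
ft_force: [0.7, -1.2, 0.7]
width: 0.0798
30.15 [ 0.5722 -0.2202  0.0333] F [ 0.7 -1.2  0.7] w 79.8 j [-0.51  0.5   1.59  0.    1.04 -2.08]
time_s: 30.98
position: [0.5762, -0.2227, 0.1218]
tool_rot: [0.01, -0.001, 1.0, -0.004]
ft_force: [1.8, -1.5, -1.3]
width: 0.0589
30.98 [ 0.5762 -0.2227  0.1218] F [ 1.8 -1.5 -1.3] w 58.9 j [-0.51  0.39  1.55  0.    1.18 -2.08]
[  0.04   0.15 -28.83  -0.44   1.16   0.09]
```

```bash
python3 -m creep '0 0 0 -4 0 0.6 0; 0 0 0 -8 0 1.1 0; 0 0 0 -12 0 1.1 0; 0 0 0 -16 0 1.1 0; 0 0 0 -20 0 1.1 0; 0 0 0 -24 0 1.1 0; 0 0 0 -28 0 1.1 0; 0 0 0 -29 0 1.1 0; 0 0 0 -29 0 1.1 0'
python3 -c "
from h import *
st();print(ch((.06,-.08,.41)))"
```

```text
time_s: 31.73
position: [0.5716, -0.2212, 0.4176]
tool_rot: [0.005, -0.001, 1.0, -0.006]
ft_force: [-0.6, -0.0, -3.4]
width: 0.059
31.73 [ 0.5716 -0.2212  0.4176] F [-0.6 -0.  -3.4] w 59.0 j [-0.51  0.21  1.17 -0.01  1.75 -2.08]
[-4.57 27.91  0.45 -0.77  0.56 -6.21]
```

```bash
python3 -m creep '0 -0.5 3.5 0 0 0 -1; 0 -1 7 0 0 0 -2; 0 -1.6 11 0 0 0 -3; 0 -2.3 15 0 0 0 -4; 0 -3 19 0 0 0 -5; 0 -4 23 0 -0.8 0.6 -6.2; 0 -4.6 26 0 -0.8 0.6 -6.2; 0 -4.6 28 0 -0.8 0.6 -6.2; 0 -4.6 28 0 -0.8 0.6 -6.2'
python3 -c "
from h import *
st();print(ch((.06,-.08,.07)))"
```

```text
time_s: 32.48
position: [0.6158, 0.0638, 0.4098]
tool_rot: [-0.004, -0.058, 0.998, 0.002]
ft_force: [-0.1, 0.1, -3.3]
width: 0.0587
32.48 [0.6158 0.0638 0.4098] F [-0.1  0.1 -3.3] w 58.7 j [-0.04  0.24  1.14  0.    1.77 -1.72]
[-0.31 -0.74 33.98  0.23 -0.45  0.35]
```

```bash
python3 -m creep '0 -0.3 -0.7 3.5 0 -0.5 0; 0 -0.3 -0.7 7 0 -0.5 0; 0 -0.3 -0.7 11 0 -0.5 0; 0 -0.3 -0.7 15 0 -0.5 0; 0 -0.3 -0.7 19 0 -0.5 0; 0 -0.3 -0.7 23 0 -0.5 0; 0 -0.3 -0.7 27 0 -0.5 0; 0 -0.3 -0.7 31 0 -0.5 0; 0 -0.3 -0.7 33.6 0 -0.5 0; 0 -0.3 -0.7 33.6 0 -0.5 0'
python3 -c "
from h import *
st();print(ch((.06,-.08,.041)))"
```

```text
time_s: 33.32
position: [0.6072, 0.0578, 0.0629]
tool_rot: [-0.01, -0.058, 0.998, 0.003]
ft_force: [-1.4, -0.9, -3.8]
width: 0.0591
33.32 [0.6072 0.0578 0.0629] F [-1.4 -0.9 -3.8] w 59.1 j [-0.05  0.47  1.57  0.    1.12 -1.74]
[-1.   -0.12  2.17  0.4  -1.16  0.31]
```

```bash
python3 -m creep '0 -1 -0.1 0.4 0.3 -1.2 0.3; 0 -1 -0.1 0.8 0.3 -1.2 0.3; 0 -1 -0.1 1.2 0.3 -1.2 0.3; 0 -1 -0.1 1.6 0.3 -1.2 0.3; 0 -1 -0.1 1.9 0.3 -1.2 0.3; 0 -1 -0.1 2.1 0.3 -1.2 0.3; 0 -1 -0.1 2.2 0.3 -1.2 0.3; 0 -1 -0.1 2.3 0.3 -1.2 0.3'
python3 -c "
from h import *
st();print(ch((.06,-.08,.041)))"
```

```text
time_s: 33.98
position: [0.6178, 0.0579, 0.0456]
tool_rot: [0.001, -0.055, 0.998, 0.0]
ft_force: [-14.6, -0.4, 25.7]
width: 0.0587
33.98 [0.6178 0.0579 0.0456] F [-14.6  -0.4  25.7] w 58.7 j [-0.05  0.5   1.56  0.    1.07 -1.73]
[0.09 0.01 0.46 0.05 0.1  0.04]
```

```bash
python3 -m creep '0 0 0 0 0 0 0; 6.5 0 0 0 0 0 0; 7.5 0 0 0 0 0 0; 7.5 0 0 0 0 0 0; 7.5 0 0 -2 0 0 0; 7.5 0 0 -5 0 0 0; 7.5 0 0 -9 0 0 0; 7.5 0 0 -13 0 0 0; 7.5 0 0 -17 0 0 0; 7.5 0 0 -21 0 0 0'
python3 -m creep '8 0 0 -4 0 0 0; 8 0 0 -8 0 0 0; 8 0 0 -12 0 0 0; 8 0 0 -16 0 0 0; 8 0 -4 -18 0 0 1; 8 0 -8 -18 0 0 2; 8 0 -30 -18 0 0 6.3; 8 0 -30 -18 0 0 6.3; 8 0 -30 -18 0 0 6.3; 8 0 -30 -18 0 0 6.3'
python3 -c "
from h import *
st();print(row([.56,-.39,.43],np.pi))"
```

```text
time_s: 34.82
position: [0.6171, 0.0577, 0.257]
tool_rot: [0.001, -0.055, 0.998, 0.001]
ft_force: [0.4, 0.2, -0.5]
width: 0.0749
time_s: 35.65
position: [0.644, -0.1886, 0.4363]
tool_rot: [0.0, -0.0, 1.0, 0.001]
ft_force: [0.8, 1.0, 0.7]
width: 0.0803
35.65 [ 0.644  -0.1886  0.4363] F [0.8 1.  0.7] w 80.3 j [-0.41  0.36  0.94  0.    1.84 -1.99]
[  8.42 -20.14   0.6    0.08   0.05   0.04]
```

```bash
python3 -m creep '8 1.5 -3.5 0 0 0 0; 8 3 -7 0 0 0 0; 8 4.5 -10.5 0 0 0 0; 8 6 -14 0 0 0 0; 8 7.5 -17.5 0 0 0 0; 8 8.4 -20 0 0 0 0; 8 8.4 -20 0 0 0 0; 8 8.4 -20 0 0 0 0'
python3 -c "
from h import *
st();wcam('w5',list(I.values())[:1]);print(row([.4484,-.4087,.20],np.pi))"
```

```text
time_s: 36.32
position: [0.5594, -0.3904, 0.4346]
tool_rot: [-0.0, 0.001, 1.0, 0.001]
ft_force: [0.8, 0.9, -0.7]
width: 0.0798
36.32 [ 0.5594 -0.3904  0.4346] F [ 0.8  0.9 -0.7] w 79.8 j [-0.74  0.39  0.91  0.    1.85 -2.3 ]
[ 1.118e+01 -2.040e+00  2.350e+01  1.600e-01  2.000e-02 -1.000e-02]
```

View pics/w5.png

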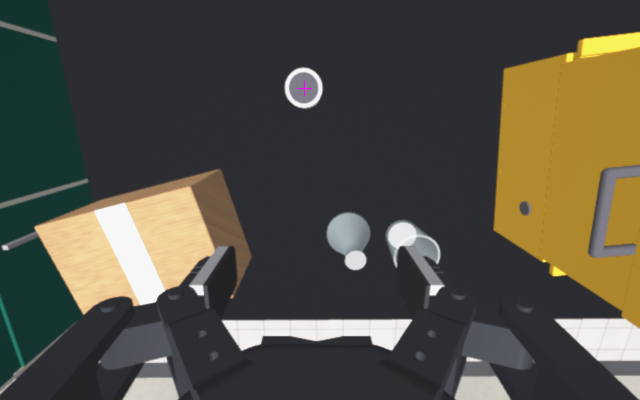

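Tin A sits exactly on its marker (303,88).

```bash
python3 -m creep '8 2 -0.4 3.5 0 0 0; 8 4 -0.8 7 0 0 0; 8 6.5 -1.2 10 0 0 0; 8 9 -1.6 13 0 0 0; 8 11.2 -2 16 0 0 0; 8 11.2 -2 20 0 0 0; 8 11.2 -2 23.5 0 0 0; 8 11.2 -2 23.5 0 0 0; 8 11.2 -2 23.5 0 0 0'
python3 -c "
from h import *
st();print(row([.4484,-.4087,.031],np.pi))"
```

```text
time_s: 37.12
position: [0.448, -0.4058, 0.1981]
tool_rot: [-0.001, -0.001, 1.0, 0.004]
ft_force: [-0.0, -0.3, 1.1]
width: 0.08
37.12 [ 0.448  -0.4058  0.1981] F [-0.  -0.3  1.1] w 80.0 j [-0.88  0.3   1.5   0.    1.35 -2.45]
[-0.08 -0.41 16.71  0.41 -0.15  0.1 ]
```

```bash
python3 -m creep '8 0 -0.4 3 0.4 0 0; 8 0 -0.4 6.5 0.4 0 0; 8 0 -0.4 10 0.4 0 0; 8 0 -0.4 13 0.4 0 0; 8 0 -0.4 15.5 0.4 0 0; 8 0 -0.4 16.7 0.4 0 0; 8 0 -0.4 16.7 0.4 0 0; 8 0 -0.4 16.7 0.4 0 0'
python3 -c "
from h import *
st()"
python3 -m creep '0 0 0 0 0 0 0; 0 0 0 0 0 0 0; 0 0 0 0 0 0 0; 0 0 0 0 0 0 0; 0 0 0 0 0 0 0; 0 0 0 -0.5 0 0 0; 0 0 0 -2 0 0 0; 0 0 0 -4 0 0 0; 0 0 0 -8 0 0 0; 0 0 0 -8 0 0 0' 50
python3 -c "
from h import *
st();print(row([.45,-.40,.41],np.pi))"
```

```text
time_s: 37.78
position: [0.4494, -0.4098, 0.0333]
tool_rot: [-0.0, -0.001, 1.0, -0.001]
ft_force: [0.0, 0.0, -0.2]
width: 0.08
37.78 [ 0.4494 -0.4098  0.0333] F [ 0.   0.  -0.2] w 80.0 j [-0.88  0.5   1.6  -0.    1.04 -2.45]
time_s: 38.62
position: [0.453, -0.4139, 0.122]
tool_rot: [0.004, -0.001, 1.0, -0.007]
ft_force: [1.9, -3.5, -0.5]
width: 0.0587
38.62 [ 0.453  -0.4139  0.122 ] F [ 1.9 -3.5 -0.5] w 58.7 j [-0.88  0.38  1.55 -0.    1.19 -2.45]
[  0.05   0.99 -28.82  -0.8    0.51   0.17]
```

```bash
python3 -m creep '0 0 0 -4 -0.4 0.5 0; 0 0 0 -8 -0.8 0.5 0; 0 0 0 -12 -0.8 0.5 0; 0 0 0 -16 -0.8 0.5 0; 0 0 0 -20 -0.8 0.5 0; 0 0 0 -24 -0.8 0.5 0; 0 0 0 -28 -0.8 0.5 0; 0 0 0 -29 -0.8 0.5 0; 0 0 0 -29 -0.8 0.5 0'
python3 -c "
from h import *
st();print(ch((-.07,-.08,.41)))"
```

```text
time_s: 39.37
position: [0.4514, -0.411, 0.418]
tool_rot: [0.004, -0.001, 1.0, -0.004]
ft_force: [0.4, 0.2, -2.5]
width: 0.0593
39.37 [ 0.4514 -0.411   0.418 ] F [ 0.4  0.2 -2.5] w 59.3 j [-0.88  0.2   1.17 -0.    1.76 -2.45]
[-3.76 45.46  0.43 -0.52  0.38 -6.13]
```

```bash
python3 -m creep '0 -0.3 3.5 0 0 0 0; 0 -0.6 7 0 0 0 0; 0 -0.9 11 0 0 0 -1; 0 -1.2 15 0 0 0 -2; 0 -1.6 19 0 0 0 -3; 0 -2 23 0 0 0 -4; 0 -2.4 27 0 0 0 -5; 0 -2.8 31 0 0 0 -6.1; 0 -3.2 35 0 0 0 -6.1; 0 -3.6 38 0 -0.5 0.4 -6.1'
python3 -c "
from h import *
st();print(ch((-.07,-.08,.41)))"
```

```text
time_s: 40.2
position: [0.4845, -0.0274, 0.4116]
tool_rot: [-0.003, -0.056, 0.998, 0.001]
ft_force: [0.8, 0.6, -2.0]
width: 0.0589
40.2 [ 0.4845 -0.0274  0.4116] F [ 0.8  0.6 -2. ] w 58.9 j [-0.24 -0.06  1.47  0.    1.74 -1.92]
[-1.1   7.02  0.17  0.16 -0.32  0.09]
```

```bash
python3 -m creep '0 -0.5 3.5 0 0 0 0; 0 -1.1 6.5 0 0 0 0; 0 -1.1 7.2 0 0 0 0; 0 -1.1 7.2 0 0 0 0; 0 -1.1 7.2 0 0 0 0'
python3 -c "
from h import *
st();print(ch((-.07,-.08,.07)))"
```

```text
time_s: 40.62
position: [0.4866, 0.0453, 0.4093]
tool_rot: [-0.005, -0.056, 0.998, 0.001]
ft_force: [-0.6, -1.0, -2.7]
width: 0.0589
40.62 [0.4866 0.0453 0.4093] F [-0.6 -1.  -2.7] w 58.9 j [-0.08 -0.05  1.46  0.    1.74 -1.77]
[-0.41 -0.26 33.93  0.15 -0.55  0.14]
```

```bash
python3 -m creep '0 -0.4 -0.3 3.5 0 -0.5 0; 0 -0.4 -0.3 7 0 -0.5 0; 0 -0.4 -0.3 11 0 -0.5 0; 0 -0.4 -0.3 15 0 -0.5 0; 0 -0.4 -0.3 19 0 -0.5 0; 0 -0.4 -0.3 23 0 -0.5 0; 0 -0.4 -0.3 27 0 -0.5 0; 0 -0.4 -0.3 31 0 -0.5 0; 0 -0.4 -0.3 33.6 0 -0.5 0; 0 -0.4 -0.3 33.6 0 -0.5 0'
python3 -c "
from h import *
st();print(ch((-.07,-.08,.043)))"
```

```text
time_s: 41.45
position: [0.4805, 0.0419, 0.0663]
tool_rot: [-0.008, -0.055, 0.998, 0.002]
ft_force: [-2.7, 0.1, -3.5]
width: 0.0589
41.45 [0.4805 0.0419 0.0663] F [-2.7  0.1 -3.5] w 58.9 j [-0.09  0.23  1.89  0.    1.03 -1.78]
[-0.77  0.08  2.31  0.29 -0.96 -0.02]
```

```bash
python3 -m creep '0 -0.8 0.1 0.4 0.3 -1 0; 0 -0.8 0.1 0.8 0.3 -1 0; 0 -0.8 0.1 1.2 0.3 -1 0; 0 -0.8 0.1 1.6 0.3 -1 0; 0 -0.8 0.1 1.9 0.3 -1 0; 0 -0.8 0.1 2.1 0.3 -1 0; 0 -0.8 0.1 2.3 0.3 -1 0'
python3 -c "
from h import *
st();print(ch((-.07,-.08,.043)))"
```

```text
time_s: 42.03
position: [0.4888, 0.0437, 0.0454]
tool_rot: [0.001, -0.055, 0.998, -0.0]
ft_force: [-10.6, 0.8, 27.0]
width: 0.0593
42.03 [0.4888 0.0437 0.0454] F [-10.6   0.8  27. ] w 59.3 j [-0.09  0.27  1.9  -0.    0.97 -1.77]
[ 0.11  0.01  0.24 -0.04  0.06 -0.  ]
```

```bash
python3 -m creep '0 0 0 0 0 0 0; 6.5 0 0 0 0 0 0; 7.5 0 0 0 0 0 0; 7.5 0 0 0 0 0 0; 7.5 0 0 -2 0 0 0; 7.5 0 0 -5 0 0 0; 7.5 0 0 -9 0 0 0; 7.5 0 0 -13 0 0 0; 7.5 0 0 -17 0 0 0; 7.5 0 0 -21 0 0 0'
python3 -m creep '4 0 0 -4 0 0 0; 4 0 0 -8 0 0 0; 4 0 0 -12 0 0 0; 4 -3 2 -16 0 0 0; 4 -6 5 -17.5 0 0 0; 4 -10 8 -17.5 0 0 0; 4 -10 8 -17.5 0 0 0; 4 -10 8 -17.5 0 0 0'
python3 -c "
from h import *
st();wcam('w6');print(row([.5466,.3535,.40]))"
```

```text
time_s: 42.87
position: [0.4881, 0.0438, 0.2573]
tool_rot: [0.001, -0.055, 0.998, -0.0]
ft_force: [0.7, 0.4, -0.4]
width: 0.0751
time_s: 43.53
position: [0.5807, 0.1373, 0.4315]
tool_rot: [0.001, -0.057, 0.998, 0.0]
ft_force: [-1.7, 0.4, -0.9]
width: 0.0398
43.53 [0.5807 0.1373 0.4315] F [-1.7  0.4 -0.9] w 39.8 j [ 0.09  0.18  1.17  0.    1.79 -1.6 ]
[ 8.10e-01  2.20e+01  3.11e+00 -4.00e-02 -2.00e-02  1.40e-01]
```

View pics/w6.png

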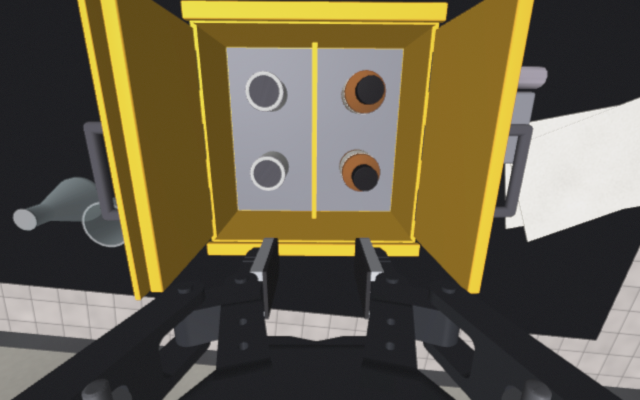

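Both tins stand in the right-hand compartment and both bottles in the left, all upright. Now I'll close the passive leaf.

```bash
python3 -m creep '3.5 0.2 4 0 0 0 0; 3.5 0.4 8 0 0 0 0; 3.5 0.6 12 0 0 0 0; 3.5 0.8 16 0 0 0 0; 3.5 0.8 20 0 0 0 0; 3.5 0.8 22 0 0 0 0; 3.5 0.8 22 0 0 0 0; 3.5 0.8 22 0 0 0 0'
python3 -c "
from h import *
st();print(row([.5466,.3530,.2515]))"
```

```text
time_s: 44.25
position: [0.5459, 0.3534, 0.4305]
tool_rot: [-0.001, -0.057, 0.998, -0.001]
ft_force: [1.1, 0.4, -0.6]
width: 0.0349
44.25 [0.5459 0.3534 0.4305] F [ 1.1  0.4 -0.6] w 34.9 j [ 0.44  0.31  1.02 -0.    1.82 -1.24]
[-9.00e-02 -1.00e-02  1.79e+01 -1.20e-01 -9.00e-02  2.20e-01]
```

```bash
python3 -m creep '3.5 0 0 4 0 0 0; 3.5 0 0 8 0 0 0; 3.5 0 0 12 0 0 0; 3.5 0 0 15 0 0 0; 3.5 0 0 17 0 0 0; 3.5 0 0 17.9 0 0 0; 3.5 0 0 17.9 0 0 0; 0 0 0 17.9 0 0 0; 0 0 0 17.9 0 0 0; 0 0 0 17.9 0 0 0' 40
python3 -m creep '0 0 0 0 0 0 0; 0 0 0 0 0 0 0'
python3 -c "
from h import *
st()
s=__import__('plant').observe();p=w2c(s['position']);a=np.arctan2(p[2]+.019-.142,-p[1]+.158)-np.arctan2(.056,.122);print(p,a)
y0,z0=leaf('p',a,.122,.056)
for b in np.arange(a,.78,-.1):
    y,z=leaf('p',b,.122,.056);print(round(b,2),((y-y0)*100).round(1),((z0-z)*100).round(1),end=' | ')"
```

```text
time_s: 45.08
position: [0.5463, 0.353, 0.2533]
tool_rot: [0.0, -0.056, 0.998, 0.001]
ft_force: [-1.4, 3.0, 6.1]
width: 0.0097
time_s: 45.25
position: [0.5463, 0.353, 0.2533]
tool_rot: [0.0, -0.056, 0.998, 0.001]
ft_force: [-1.2, 3.9, 3.4]
width: 0.0104
45.25 [0.5463 0.353  0.2533] F [-1.2  3.9  3.4] w 10.4 j [ 0.44  0.35  1.32  0.    1.47 -1.24]
[0.02212313 0.22107422 0.25334467] 1.5911572853474523
1.59 0.0 0.0 | 1.49 -1.2 -0.5 | 1.39 -2.5 -0.9 | 1.29 -3.8 -1.2 | 1.19 -5.2 -1.3 | 1.09 -6.5 -1.3 | 0.99 -7.8 -1.2 | 0.89 -9.2 -0.9 | 0.79 -10.4 -0.5 |
```

```bash
python3 -m creep '0 0 -1.2 -0.5 0 0 0; 0 0 -2.5 -0.9 0 0 0; 0 0 -3.8 -1.2 0 0 0; 0 0 -5.2 -1.3 0 0 0; 0 0 -6.5 -1.3 0 0 0; 0 0 -7.8 -1.2 0 0 0; 0 0 -9.2 -0.9 0 0 0; 0 0 -10.4 -0.5 0 0 0; 0 0 -10.4 -0.5 0 0 0'
python3 -c "
from h import *
st()
s=__import__('plant').observe();p=w2c(s['position']);a=np.arctan2(p[2]+.019-.142,-p[1]+.158)-np.arctan2(.056,.122);print(p,a)
y0,z0=leaf('p',a,.122,.056)
for b in list(np.arange(a,.0,-.1))+[0]:
    y,z=leaf('p',b,.122,.056);print(round(b,2),((y-y0)*100).round(1),((z0-z)*100).round(1),end=' | ')"
```

```text
time_s: 46.0
position: [0.5579, 0.2459, 0.2607]
tool_rot: [0.0, -0.054, 0.999, -0.001]
ft_force: [-5.1, -6.3, 10.9]
width: 0.01
46.0 [0.5579 0.2459 0.2607] F [-5.1 -6.3 10.9] w 10.0 j [ 0.27  0.26  1.42 -0.    1.47 -1.41]
[0.02194219 0.11341479 0.26066941] 0.8272719204636605
0.83 0.0 0.0 | 0.73 -1.3 0.5 | 0.63 -2.5 1.1 | 0.53 -3.6 1.8 | 0.43 -4.6 2.6 | 0.33 -5.6 3.5 | 0.23 -6.5 4.6 | 0.13 -7.3 5.7 | 0.03 -7.9 6.8 | 0 -8.1 7.2 |
```

```bash
python3 -m creep '0 0 -1.3 0.5 0 0 0; 0 0 -2.5 1.1 0 0 0; 0 0 -3.6 1.8 0 0 0; 0 0 -4.6 2.6 0 0 0; 0 0 -5.6 3.5 0 0 0; 0 0 -6.5 4.6 0 0 0; 0 0 -7.3 5.7 0 0 0; 0 0 -7.8 6.6 0 0 0; 0 0 -7.9 7.2 0 0 0; 0 0 -7.9 7.5 0 0 0'
python3 -c "
from h import *
st();s=__import__('plant').observe();print(w2c(s['position']))"
```

```text
time_s: 46.83
position: [0.5664, 0.168, 0.1926]
tool_rot: [0.001, -0.055, 0.999, -0.0]
ft_force: [-20.5, 2.0, 44.8]
width: 0.0101
46.83 [0.5664 0.168  0.1926] F [-20.5   2.   44.8] w 10.1 j [ 0.14  0.27  1.54 -0.    1.32 -1.54]
[0.02191345 0.03496811 0.19256404]
```

```bash
python3 -m creep '3 0 0 0 0 0 0; 3 0 0 0 0 0 0; 3 0 0 0 0 0 0; 3 0 0 -4 0 0 0; 3 0 0 -8 0 0 0; 3 0 0 -12 0 0 0; 3 6 0 -16 0 0 0; 3 10 0 -18 0 0 0; 3 10 0 -18 0 0 0'
python3 - <<'E'
from h import *
from plant import cams
import cv2
st()
P=[]
for a in(0,.09):
    for x in(-.045,.045): P.append(c2w(C,(BX+x,*leaf('p',a,.122,.056)))[0])
    P.append(c2w(C,(-.075,*leaf('p',a,.126,.056)))[0])
out=[]
for n,(y0,y1,x0,x1) in(("scene",(150,330,260,470)),("side",(180,330,230,430))):
    im=cams.camera(n)["frame"][:,:,::-1].copy();k=3
    g=cv2.resize(im[y0:y1,x0:x1],None,fx=2,fy=2,interpolation=2)
    for i,(u,v) in enumerate(proj(n,P)): cv2.circle(g,(int((u-x0+.5)*2),int((v-y0+.5)*2)),2,(255,0,0) if i<3 else (0,0,255),-1)
    out.append(np.pad(g,((0,400-g.shape[0]),(0,0),(0,0))))
cv2.imwrite("pics/pclose.png",np.hstack(out)[:,:800])
E
```

```text
time_s: 47.58
position: [0.4658, 0.1559, 0.3725]
tool_rot: [-0.0, -0.054, 0.999, -0.001]
ft_force: [0.6, -0.0, 0.5]
width: 0.0302
47.58 [0.4658 0.1559 0.3725] F [ 0.6 -0.   0.5] w 30.2 j [ 0.15 -0.05  1.53 -0.    1.66 -1.53]
```

View pics/pclose.png

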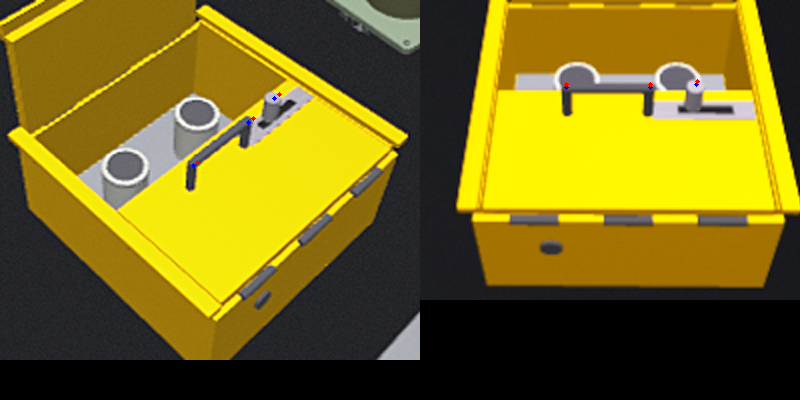

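The leaf looks shut: the bar ends are on the blue (0 rad) marks. I'll confirm by touching the leaf by the free edge with closed fingers; the face should be at z=0.156.

```bash
python3 -c "
from h import *
print(ch((.105,.03,.22)))"
```

```text
[-1.837e+01 -4.300e-01  1.564e+01 -8.000e-02  3.400e-01 -1.000e-02]
```

```bash
python3 -m creep '0 -4 0 0 0 0 0; 0 -8 -0.4 0 0 0 0; 0 -12 -0.4 0 0 0 0; 0 -16 -0.4 0 0 0 0; 0 -18.4 -0.4 3 0 0 0; 0 -18.4 -0.4 7 0 0 0; 0 -18.4 -0.4 11 0 0 0; 0 -18.4 -0.4 15 0 0 0; 0 -18.4 -0.4 15.5 0 0 0; 0 -18.4 -0.4 15.5 0 0 0'
python3 -c "
from h import *
st();print(ch((.105,.03,.158)))"
```

```text
time_s: 48.52
position: [0.6469, 0.1713, 0.2142]
tool_rot: [-0.003, -0.055, 0.999, -0.001]
ft_force: [0.7, 0.6, 0.9]
width: -0.0
48.52 [0.6469 0.1713 0.2142] F [0.7 0.6 0.9] w -0.0 j [ 0.13  0.42  1.3  -0.    1.43 -1.55]
[-0.31  0.06  5.62 -0.14 -0.38 -0.04]
```

```bash
python3 -m creep '0 -0.3 0 3 0 -0.4 0; 0 -0.3 0 5 0 -0.4 0; 0 -0.3 0 5.6 0 -0.4 0; 0 -0.3 0 5.8 0 -0.4 0; 0 -0.3 0 6 0 -0.4 0; 0 -0.3 0 6.2 0 -0.4 0'
python3 -c "
from h import *
st()"
```

```text
time_s: 49.02
position: [0.6518, 0.1717, 0.1559]
tool_rot: [0.003, -0.055, 0.999, -0.001]
ft_force: [-3.5, -0.4, 15.1]
width: 0.0001
49.02 [0.6518 0.1717 0.1559] F [-3.5 -0.4 15.1] w 0.1 j [ 0.13  0.47  1.35 -0.    1.31 -1.55]
```

Contact at z=0.1559, so the passive leaf is fully shut. Now the active leaf.

```bash
python3 -m creep '0 0 0 -4 0 0 0; 0 0 0 -8 0 0 0; 0 0 0 -12 0 0 0; 0 0 0 -16 0 0 0; 0 0 0 -20 0 0 0; 0 0 0 -24 0 0 0; 3.5 0 0 -27 0 0 0; 3.5 2 -4 -27 0 0 0; 3.5 4 -8 -27 0 0 0; 3.5 6 -12 -27 0 0 0'
python3 -c "
from h import *
st();print(ch((.021,-.2215,.42)))"
```

```text
time_s: 49.85
position: [0.6067, 0.0544, 0.4295]
tool_rot: [0.007, -0.056, 0.998, -0.002]
ft_force: [0.3, 0.1, -0.3]
width: 0.0358
49.85 [0.6067 0.0544 0.4295] F [ 0.3  0.1 -0.3] w 35.8 j [-0.05  0.2   1.15 -0.    1.78 -1.73]
[  2.88 -13.91   0.97  -0.23   0.74   0.09]
```

```bash
python3 -m creep '3.5 1 -4 0 0 0.7 0; 3.5 2 -8 0 0 0.7 0; 3.5 2.9 -12 0 0 0.7 0; 3.5 2.9 -13.9 0 0 0.7 0; 3.5 2.9 -13.9 0 0 0.7 0; 3.5 2.9 -13.9 0 0 0.7 0'
python3 -c "
from h import *
st();print(ch((.021,-.2215,.265)))"
```

```text
time_s: 50.35
position: [0.5934, -0.0881, 0.4318]
tool_rot: [0.002, -0.054, 0.999, -0.002]
ft_force: [-1.0, 0.6, 0.1]
width: 0.035
50.35 [ 0.5934 -0.0881  0.4318] F [-1.   0.6  0.1] w 35.0 j [-0.29  0.19  1.16 -0.    1.79 -1.97]
[ 0.03  0.18 16.68 -0.28  0.24 -0.05]
```

```bash
python3 -m creep '3.5 0 0.2 4 0 0 0; 3.5 0 0.2 8 0 0 0; 3.5 0 0.2 12 0 0 0; 3.5 0 0.2 15 0 0 0; 3.5 0 0.2 16.7 0 0 0; 3.5 0 0.2 16.8 0 0 0; 3.5 0 0.2 16.8 0 0 0; 0 0 0.2 16.8 0 0 0; 0 0 0.2 16.8 0 0 0; 0 0 0.2 16.8 0 0 0' 40
python3 -m creep '0 0 0 0 0 0 0; 0 0 0 0 0 0 0'
python3 -c "
from h import *
st()
s=__import__('plant').observe();p=w2c(s['position']);a=np.arctan2(p[2]+.019-.142,p[1]+.158)-np.arctan2(.056,.138);print(p,a)
y0,z0=leaf('a',a,.138,.056)
for b in np.arange(a,.78,-.1):
    y,z=leaf('a',b,.138,.056);print(round(b,2),((y-y0)*100).round(1),((z0-z)*100).round(1),end=' | ')"
```

```text
time_s: 51.18
position: [0.5955, -0.0856, 0.2672]
tool_rot: [0.005, -0.055, 0.998, -0.003]
ft_force: [-0.5, 0.7, 8.1]
width: 0.0104
time_s: 51.35
position: [0.5954, -0.0847, 0.2677]
tool_rot: [0.005, -0.056, 0.998, -0.003]
ft_force: [-1.9, -0.2, 2.8]
width: 0.0104
51.35 [ 0.5954 -0.0847  0.2677] F [-1.9 -0.2  2.8] w 10.4 j [-0.28  0.23  1.44 -0.    1.46 -1.97]
[ 0.02295526 -0.21937533  0.26769095] 1.5864802412710495
1.59 0.0 0.0 | 1.49 1.4 -0.5 | 1.39 2.8 -0.9 | 1.29 4.3 -1.1 | 1.19 5.8 -1.2 | 1.09 7.3 -1.1 | 0.99 8.8 -0.9 | 0.89 10.2 -0.5 | 0.79 11.6 -0.0 |
```

```bash
python3 -m creep '0 0 1.4 -0.5 0 0 0; 0 0 2.8 -0.9 0 0 0; 0 0 4.3 -1.1 0 0 0; 0 0 5.8 -1.2 0 0 0; 0 0 7.3 -1.1 0 0 0; 0 0 8.8 -0.9 0 0 0; 0 0 10.2 -0.5 0 0 0; 0 0 11.6 0 0 0 0; 0 0 11.6 0 0 0 0'
python3 -c "
from h import *
st()
s=__import__('plant').observe();p=w2c(s['position']);a=np.arctan2(p[2]+.019-.142,p[1]+.158)-np.arctan2(.056,.138);print(p,a)
y0,z0=leaf('a',a,.138,.056)
for b in list(np.arange(a,.0,-.1))+[0]:
    y,z=leaf('a',b,.138,.056);print(round(b,2),((y-y0)*100).round(1),((z0-z)*100).round(1),end=' | ')"
```

```text
time_s: 52.1
position: [0.5829, 0.0339, 0.2684]
tool_rot: [0.006, -0.058, 0.998, -0.002]
ft_force: [-0.2, 4.6, 3.8]
width: 0.0103
52.1 [0.5829 0.0339 0.2684] F [-0.2  4.6  3.8] w 10.3 j [-0.09  0.19  1.48 -0.    1.45 -1.77]
[ 0.02355194 -0.10012708  0.26837018] 0.8064288342896846
0.81 0.0 0.0 | 0.71 1.4 0.6 | 0.61 2.6 1.4 | 0.51 3.8 2.2 | 0.41 5.0 3.2 | 0.31 6.0 4.3 | 0.21 6.9 5.5 | 0.11 7.6 6.8 | 0.01 8.3 8.1 | 0 8.3 8.2 |
```

```bash
python3 -m creep '0 0 1.4 0.6 0 0 0; 0 0 2.6 1.4 0 0 0; 0 0 3.8 2.2 0 0 0; 0 0 5 3.2 0 0 0; 0 0 6 4.3 0 0 0; 0 0 6.9 5.5 0 0 0; 0 0 7.6 6.8 0 0 0; 0 0 8.1 7.7 0 0 0; 0 0 8.2 8.2 0 0 0; 0 0 8.2 8.2 0 0 0'
python3 -c "
from h import *
st();s=__import__('plant').observe();print(w2c(s['position']))"
python3 -m creep '3 0 0 0 0 0 0; 3 0 0 0 0 0 0; 3 0 0 0 0 0 0; 3 0 0 -4 0 0 0; 3 0 0 -8 0 0 0; 0 0 0 -10 0 0 0; 0 -4 0 -10 0 0 0; 0 -8 0 -10 0 0 0'
python3 -c "
from h import *
st();print(ch((.105,-.02,.17)))"
```

```text
time_s: 52.93
position: [0.5747, 0.1127, 0.1909]
tool_rot: [0.006, -0.058, 0.998, -0.005]
ft_force: [-12.1, -12.4, 26.0]
width: 0.01
52.93 [0.5747 0.1127 0.1909] F [-12.1 -12.4  26. ] w 10.0 j [ 0.05  0.26  1.57 -0.01  1.31 -1.63]
[ 0.02400889 -0.02086576  0.19090088]
time_s: 53.6
position: [0.6533, 0.1247, 0.2942]
tool_rot: [0.008, -0.058, 0.998, -0.005]
ft_force: [1.0, 0.4, 0.0]
width: -0.0002
53.6 [0.6533 0.1247 0.2942] F [1.  0.4 0. ] w -0.2 j [ 0.06  0.35  1.23 -0.01  1.54 -1.62]
[ 0.05 -0.12 12.42 -0.57  0.93  0.41]
```

```bash
python3 -m creep '0 0 -1 4 -0.5 0.9 0.4; 0 0 -2.1 8 -0.5 0.9 0.4; 0 0 -2.1 12 -0.5 0.9 0.4; 0 0 -2.1 13 -0.5 0.9 0.4; 0 0 -2.1 13.4 -0.5 0.9 0.4; 0 0 -2.1 13.7 -0.5 0.9 0.4; 0 0 -2.1 13.9 -0.5 0.9 0.4; 0 0 -2.1 14 -0.5 0.9 0.4'
python3 -c "
from h import *
st();s=__import__('plant').observe();print(w2c(s['position']))"
```

```text
time_s: 54.27
position: [0.6575, 0.1037, 0.156]
tool_rot: [-0.0, -0.055, 0.998, -0.0]
ft_force: [-6.3, -0.3, 8.3]
width: 0.0001
54.27 [0.6575 0.1037 0.156 ] F [-6.3 -0.3  8.3] w 0.1 j [ 0.03  0.46  1.37 -0.    1.31 -1.65]
[ 0.10536277 -0.03890477  0.15601427]
```

Active leaf face is at 0.156 too, so it is shut. Now the bolt.

```bash
python3 -m creep '0 0 0 -4 0 0 0; 0 0 0 -8 0 0 0; 0 0 0 -12 0 0 0; 4 4 2 -13 0 0 0; 4 8 4 -13 0 0 0; 4 12 6 -13 0 0 0; 4 16 7 -13 0 0 0; 4 18 7.1 -13 0 0 0; 4 18 7.1 -13 0 0 0; 4 18 7.1 -13 0 0 0'
python3 -c "
from h import *
st();print(ch((-.0745,.032,.171)))"
```

```text
time_s: 55.1
position: [0.4699, 0.1553, 0.2873]
tool_rot: [0.001, -0.056, 0.998, 0.0]
ft_force: [0.4, 0.7, 0.5]
width: 0.04
55.1 [0.4699 0.1553 0.2873] F [0.4 0.7 0.5] w 40.0 j [ 0.14 -0.01  1.66  0.    1.49 -1.54]
[-0.07 -0.1  11.63  0.02  0.13  0.16]
```

```bash
python3 -m creep '4 0 -0.1 4 0 0 0; 4 0 -0.1 8 0 0 0; 4 0 -0.1 10.5 0 0 0; 4 0 -0.1 11.6 0 0 0; 4 0 -0.1 11.6 0 0 0; 0 0 -0.1 11.6 0 0 0; 0 0 -0.1 11.6 0 0 0; 0 0 -0.1 11.6 0 0 0; 0 0 -0.1 11.6 0 0 0' 40
python3 -c "
from h import *
st()"
python3 -m creep '0 0.5 0 0 0 0 0; 0 1 0 0 0 0 0; 0 1.5 0 0 0 0 0; 0 2 0 0 0 0 0; 0 2.5 0 0 0 0 0; 0 2.9 0 0 0 0 0; 0 3.3 0 0 0 0 0; 0 3.5 0 0 0 0 0; 0 3.5 0 0 0 0 0'
python3 -c "
from h import *
st();s=__import__('plant').observe();print(w2c(s['position']))"
```

```text
time_s: 55.85
position: [0.4726, 0.1541, 0.1735]
tool_rot: [0.004, -0.056, 0.998, -0.0]
ft_force: [2.5, -2.1, 1.2]
width: 0.0185
55.85 [0.4726 0.1541 0.1735] F [ 2.5 -2.1  1.2] w 18.5 j [ 0.14  0.09  1.8  -0.    1.24 -1.54]
time_s: 56.6
position: [0.4422, 0.151, 0.1743]
tool_rot: [0.011, -0.056, 0.998, 0.001]
ft_force: [15.7, 2.4, -13.1]
width: 0.0185
56.6 [0.4422 0.151  0.1743] F [ 15.7   2.4 -13.1] w 18.5 j [ 0.14  0.02  1.87 -0.    1.23 -1.54]
[-0.10341832  0.03167388  0.1743073 ]
```

```bash
python3 -m creep '0 -0.1 0 0.1 0 1 0; 4 -0.1 0 0.1 0 1 0; 4 -0.1 0 0.1 0 1 0; 4 -0.1 0 0.1 0 1 0; 4 -0.1 0 -4 0 1 0; 4 -0.1 0 -8 0 1 0; 4 -0.1 0 -12 0 1 0; 4 -0.1 4 -14 0 1 0; 4 -0.1 8 -14 0 1 0; 4 -0.1 12 -14 0 1 0'
python3 -m creep '4 0 4 0 0 0 0; 4 0 8 0 0 0 0; 4 0 12 0 0 0 0; 4 0 16 0 0 0 0; 4 0 20 0 0 0 0; 4 0 20 0 0 0 0; 4 0 20 0 0 0 0'
python3 - <<'E'
from h import *
from plant import cams
import cv2
st()
P=c2w(C,[(BX-.045,.036,.198),(BX+.045,.036,.198),(-.105,.032,.198),(BX-.045,-.02,.198),(BX+.045,-.02,.198)])
out=[]
for n,(y0,y1,x0,x1) in(("scene",(110,330,180,470)),("side",(110,330,230,440))):
    im=cams.camera(n)["frame"][:,:,::-1].copy();k=1.6
    g=cv2.resize(im[y0:y1,x0:x1],None,fx=k,fy=k,interpolation=2)
    for u,v in proj(n,P): cv2.circle(g,(int((u-x0+.5)*k),int((v-y0+.5)*k)),1,(255,0,0),-1)
    out.append(g)
cv2.imwrite("pics/final.png",np.hstack(out))
E
```

```text
time_s: 57.43
position: [0.4277, 0.2714, 0.318]
tool_rot: [0.005, -0.055, 0.998, 0.002]
ft_force: [0.8, -0.3, -1.0]
width: 0.0397
time_s: 58.02
position: [0.4043, 0.4718, 0.3177]
tool_rot: [0.004, -0.057, 0.998, 0.001]
ft_force: [-0.1, -0.1, 0.5]
width: 0.0398
58.02 [0.4043 0.4718 0.3177] F [-0.1 -0.1  0.5] w 39.8 j [ 0.72  0.25  1.31 -0.    1.57 -0.96]
```

View pics/final.png

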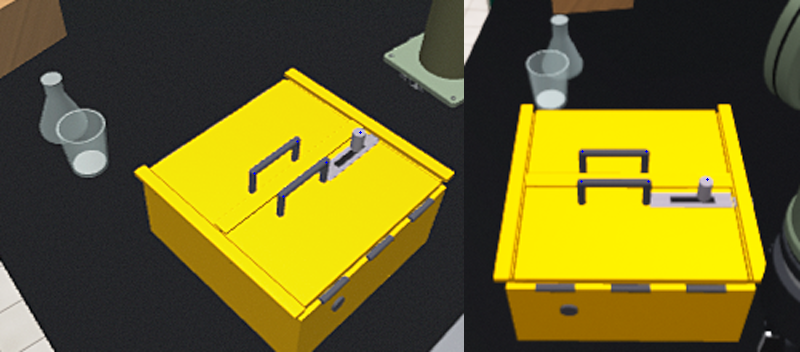

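Both leaves are shut, the stud is on its home mark, and the beaker and flask are in place. Handing in.

```bash
python3 -c "
from plant import r
print(r.finish_job())"
```

```text
the job is handed in; nothing more can be done
None
```

The reagents are put away and the chest is shut and bolted; I handed the job in at about 58 s of the 210 s allowed. There were two bottles and two tins on the bench.

**What I did:** I opened the active leaf to about 1.6 rad, drew the bolt 30 mm to its stop, and opened the passive leaf to about 1.6 rad. Both bottles went into the bolted-side compartment, lowered until I felt about 10 N of contact before letting go. Both tins went into the other compartment. Then I closed the passive leaf, closed the active leaf over it, and ran the bolt home.

**Last checks:**
- **Contents:** A wrist picture before closing showed all four items upright in the right compartments. I could not look again once the doors were shut.
- **Doors:** Touching each leaf found its face at 0.156 m, the fully shut height. I touched the active leaf before working the bolt and not after, but in the last picture both leaves look flat and their bars sit on the shut marks.
- **Bolt:** It moved 30 mm to a hard stop, and its stud is on the home mark.
- **Bystanders:** The beaker and flask have not moved in the last picture. I did not re-check the grey box, but the arm never went near it.

**One thing that looked wrong:** when the passive leaf closed, the gripper read about 10 mm too high and met 45 N. That was probably the bar slipping in the pads, because the touch check afterwards showed the leaf fully shut. The tins were set down with about 27 N, firmer than the bottles.

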